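# Raise a frame post into the corner of an angle block

## Robot

A 6-joint arm with a two-finger parallel gripper is mounted at the origin on the work surface. World frame = base frame: x ahead of the robot, y to its left, z up, the work surface at z = 0. Lengths are in m, angles in rad, forces in N, time in s.
With the tool pointing down it reaches from about 0.275 to 0.825 m from the base axis. Payload 5.2 kg.
Tool frame: the origin (TCP) lies between the finger pads; the fingertips stand 11 mm ahead of it and the grasp point (between the pads) lies 8 mm behind it; z points along the fingers, x is the direction in which the jaws open and shut, and the axes are right-handed (so a half turn about z gives the same grasp; the last joint's range is limited). The gripper opens to 93 mm and grips with 3 to 60 N. Pads are 15 mm wide; open, the fingers measure 128 mm over their backs; the gripper's body (75 mm by 188 mm) begins 65 mm behind the grasp point.
Start: joints at [-1.319, 0.259, 1.535, -0, 1.348, -0.203], TCP at [0.242, -0.494, 0.23] pointing down, gripper open.
Joint ranges: [-3.14, 3.14], [-0.91, 2.08], [0.19, 2.58], [-1.22, 4.36], [0.22, 2.71], [-3.12, 3.12]. Speed limits (rad/s): [2.57, 2.57, 3.14, 3.14, 3.14, 3.14].

## Interface

Orientations are given as a unit quaternion [x, y, z, w].
In Python, from bench import monitor, imaging, job gives the robot as it stands. The module is installed in compiled form; this text tells all that it offers.
- The arm moves only by the shell command python3 -m jog 'ROWS'. ROWS is JSON, a list of rows, each a list of 7 numbers: the shift along the tool's x, y, z in units of 30 mm (1.0 is 30 mm), then the turn, a rotation vector about the tool's x, y, z in units of 10 degrees (1.0 is 10 degrees), then the closure in counts, from 0 (fully open) to 255 (shut). A call has 1 to 5 rows; each row shifts and turns the commanded pose from where the row before left it, along the tool's axes as they then stand; what a row does not reach is not made up. A row lasts 1/8 s, in which the tool goes at most 62.5 mm and 10.7 degrees, less where a joint would pass 70% of its speed; a pose out of reach is approached as far as the arm can. A call is refused whole if a number of a shift passes 1 or a number of a turn 1, either way. A call with a gripper value outside its range is refused whole. The fingers move at their own pace and stop on an object; the grip force is fixed at half the most. Time passes only in rows, so rows that do not move let the fingers close. It gives the time, the measured TCP pose, the force and the opening at its end, in the units of the state.
- monitor.sense(): the state, without advancing time (a new reading comes with each control period).
- imaging.capture(name): name is "side" or "top"; returns the picture (400x640x3 uint8, blue, green, red); there is no depth.
- imaging.calibration(name): a dict with "fx", "fy", "cx", "cy" (pixels), "view" (4x4, takes a point from world to camera coordinates). Camera axes: x right, y down, z forward; pixel columns grow to the right and rows downward; lengths in m; the calibration is good to about 2 mm. A picture is of the moment at which its call begins. calibration takes no time and is no camera call.
- job.sign_off(): hands the job in, once; it reports no verdict.
The state is a dict: "clock": time; "q": joint angles; "dq": joint speeds; "joint_efforts": joint torques, N m; "position": TCP position; "eef_rot": TCP orientation; "wrist_force": force on the tool from outside, world axes, zero at the start; "ft_torque": the same for the moment, N m; "opening": opening from 0.0 (shut) to 1.0 (fully open).
Only numpy, scipy, OpenCV 4.12 (cv2) and the standard library are available. Lean on these libraries where they do the work, as an engineer would, in place of code of your own. Each camera call takes 0.05 s, during which the arm holds its last target.

## Task

The aluminium frame post is lying on the bench and has to be stood up for assembly. Raise it by its black-capped end while its bare foot stays down and pivots on the bench (slide it if you like, but never carry the foot clear of the bench), and leave it standing upright on its foot, cap up, snug in the inside corner of the steel angle block, flat against both walls. The block only rests on the bench: push gently so that it does not shift, and leave the breadboard, the mouse and the parts tray alone.

Things in the scene. Friction and masses are not known exactly. Their poses are not given: they have to be found in the camera images.
- post: Square aluminium profile, 30 x 30 x 170 mm (its grooves are cosmetic), 0.13 to 0.22 kg, loose, lying with its foot towards the angle block's open inside corner. Origin: centre of the bare foot face. Its x axis runs along the post from the foot to the black-capped head; y and z are normal to its sides (z up at the start).
- post_head (a point): Centre of the post's head face (black cap, 6 mm thick, same 30 x 30 mm section), 170 mm from the foot along the post's x axis.
- angle: Plain steel block, two upright walls in an L with no floor, 45 mm high, 20 mm thick, 80 mm long inside, about 1.25 kg, loose (a sideways push of some 6 to 9 N slides it). Origin: the inside corner at bench height; x and y run along the inside faces away from it (end wall face: x = 0, side wall face: y = 0). The post belongs at x and y 0 to 30 mm; it starts lying roughly along +x.
- breadboard: White breadboard, 55 x 165 x 9 mm, loose; leave alone. Origin: centre of its underside.
- mouse: Black computer mouse, 105 x 58 x 35 mm, loose; leave alone. Origin: centre of its underside.
- tray: Grey divided parts tray, 110 x 75 x 30 mm, loose; leave alone. Origin: centre of its underside.
Mind the look-alikes: they are no part of the job. Of the things that look like the post, take the one that is nearest to the robot's base at the start.

How it is judged:
By the outcome, as a careful person would: the job done as asked, in the order asked, and still so for the second after the job is handed in, with the robot touching nothing.
It also fails if it takes over 59 s, if anything falls off the work surface, if the arm or the gripper's body presses on something with over 40 N, if the wrist force passes 120 N, or if a joint passes its speed limit or range.

## Working session

There is one attempt and no reset: what is moved stays moved. The work goes in short steps, Python scripts to look and compute and a shell command to move; the robot and the scene stay as the last step left them, time stands still between calls to the robot, and variables do not carry over. Pictures are saved under pics/ and viewed, and the job is handed in when it is done.

```bash
ls; mkdir -p pics
python3 - <<'E'
from bench import monitor, imaging, job
import cv2
for n in("top","side"):
    im=imaging.capture(n); cv2.imwrite(f"pics/{n}0.png",im)
    c=imaging.calibration(n); print(n,c)
print(monitor.sense())
E
```

```text
pics
top {'fx': 425.1901833281064, 'fy': 425.1901833281064, 'cx': 320.84023993014387, 'cy': 197.08404868652516, 'view': array([[ 0.01736405, -0.99969044,  0.01781919, -0.04483733],
       [-0.99032893, -0.01964951, -0.13734086,  0.68011102],
       [ 0.13764848, -0.01526207, -0.99036355,  1.11939247],
       [ 0.        ,  0.        ,  0.        ,  1.        ]])}
side {'fx': 385.496923037516, 'fy': 385.496923037516, 'cx': 319.09260312813757, 'cy': 200.08751677620188, 'view': array([[-0.90252644, -0.43030892, -0.01674128,  0.59962641],
       [-0.28070768,  0.61734575, -0.7349064 ,  0.24783406],
       [ 0.32657194, -0.65857305, -0.67796188,  0.92918463],
       [ 0.        ,  0.        ,  0.        ,  1.        ]])}
{'clock': 0.1, 'q': array([-1.31878897e+00,  2.59242537e-01,  1.53597312e+00, -1.29509900e-05,
        1.34801474e+00, -2.02823118e-01]), 'dq': array([-4.89604000e-05, -2.82195132e-03, -2.89762896e-03, -1.08965460e-03,
       -7.35667068e-04,  1.57235502e-03]), 'joint_efforts': array([ 1.73637181e-03, -4.38207471e+01, -2.84646320e+01,  7.19562289e-02,
        3.63543187e-02, -2.76050133e-05]), 'position': array([ 0.2415034 , -0.49360542,  0.22891589]), 'eef_rot': array([ 8.48325305e-01, -5.29474745e-01, -5.97446123e-04, -5.60042819e-04]), 'wrist_force': array([-0.39167339,  0.95189312,  0.78395278]), 'ft_torque': array([-0.01542795,  0.01243368,  0.03976094]), 'opening': 1.0026876907361362}
```

View pics/top0.png

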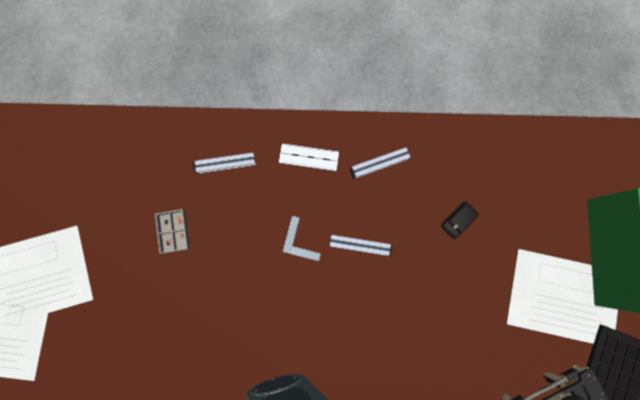

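View pics/side0.png

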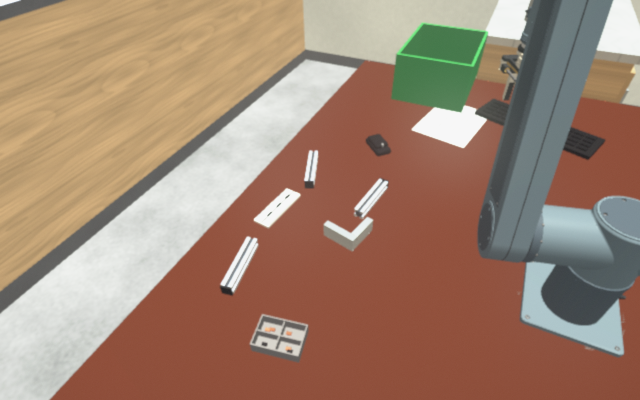

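Three things look like posts in the top view: (225,162), (381,163) and (361,245). The one at (361,245) is nearest the base at the bottom and has its foot towards the angle block at (290,250). I'll confirm it with an enlarged crop and measure.

```bash
cat > h.py <<'E'
import numpy as np, cv2
from bench import monitor, imaging
from scipy.spatial.transform import Rotation as R
def proj(n,P):
    c=imaging.calibration(n);P=np.atleast_2d(P);V=c['view'];p=P@V[:3,:3].T+V[:3,3]
    return np.c_[c['fx']*p[:,0]/p[:,2]+c['cx'],c['fy']*p[:,1]/p[:,2]+c['cy']]
def ray(n,uv,z):
    c=imaging.calibration(n);V=c['view'];Rm=V[:3,:3];o=-Rm.T@V[:3,3]
    d=Rm.T@np.array([(uv[0]-c['cx'])/c['fx'],(uv[1]-c['cy'])/c['fy'],1])
    return o+d*(z-o[2])/d[2]
def crop(im,u0,v0,u1,v1,k,name):
    a=im[v0:v1,u0:u1];cv2.imwrite('pics/'+name,cv2.resize(a,None,fx=k,fy=k,interpolation=cv2.INTER_CUBIC))
E
python3 - <<'E'
from h import *
t=cv2.imread('pics/top0.png');s=cv2.imread('pics/side0.png')
crop(t,275,205,405,270,6,'c0.png');crop(s,310,165,410,260,6,'c1.png')
for uv in [(225,162),(381,163),(361,245)]: p=ray('top',uv,.03);print(uv,p,np.hypot(*p[:2]))
E
```

```text
(225, 162) [0.77726955 0.23818458 0.03      ] 0.8129451676589152
(381, 163) [ 0.78375737 -0.20063119  0.03      ] 0.8090293522286618
(361, 245) [ 0.55256483 -0.14506778  0.03      ] 0.5712902492861434
```

View pics/c0.png

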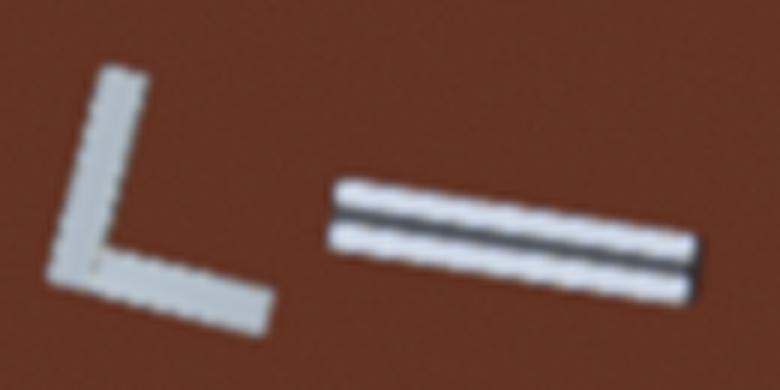

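View pics/c1.png

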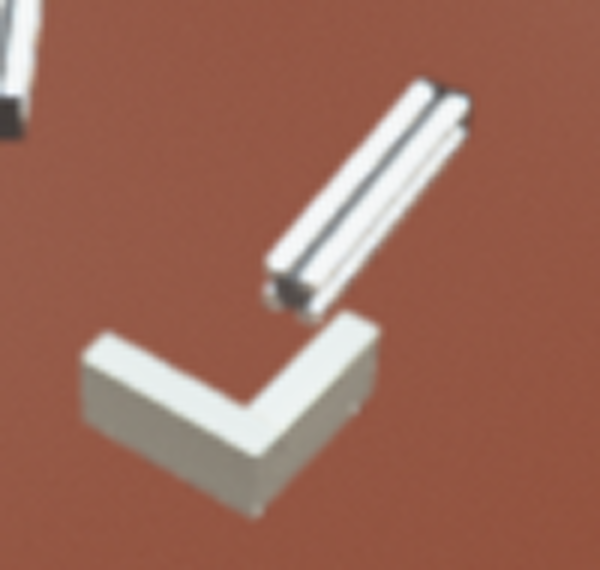

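```bash
cat > fit.py <<'E'
from h import *
from scipy.optimize import minimize
from itertools import product
K=6
def box(x0,x1,y0,y1,z0,z1): return np.array(list(product((x0,x1),(y0,y1),(z0,z1))),float)
POST=[box(0,.17,-.015,.015,-.015,.015)]
ANG=[box(-.02,.08,-.02,0,0,.045),box(-.02,0,-.02,.08,0,.045)]
def T(p,b,z=0):
    c,s=np.cos(p[2]),np.sin(p[2]);return np.c_[b[:,0]*c-b[:,1]*s+p[0],b[:,0]*s+b[:,1]*c+p[1],b[:,2]+z]
def render(n,hulls,roi):
    u0,v0,u1,v1=roi;m=np.zeros(((v1-v0)*K,(u1-u0)*K),np.uint8)
    for P in hulls:
        uv=proj(n,P);h=cv2.convexHull(((uv-[u0-.5,v0-.5])*K-.5).astype(np.float32))
        cv2.fillConvexPoly(m,np.round(h*16).astype(np.int32),255,shift=4)
    return cv2.resize(m,(u1-u0,v1-v0),interpolation=cv2.INTER_AREA)/255.
def mask(im,roi):
    u0,v0,u1,v1=roi;a=im[v0:v1,u0:u1].astype(float)
    bg=np.median(a.reshape(-1,3),0);d=np.linalg.norm(a-bg,axis=2)
    return np.clip((d-12)/50,0,1)
def fit(ims,rois,model,p0,f=T,z=0,steps=(.012,.012,.1)):
    ms={n:mask(ims[n],rois[n]) for n in rois}
    def cost(p): return sum(((render(n,[f(p,b,z) for b in model],rois[n])-ms[n])**2).sum() for n in rois)
    p=np.array(p0,float);st=np.array(steps)
    for k in range(3):
        sim=np.vstack([p]+[p+st*np.eye(len(p))[i]/3**k for i in range(len(p))])
        r=minimize(cost,p,method='Nelder-Mead',options=dict(initial_simplex=sim,xatol=1e-4,fatol=1e-3));p=r.x
    return p,r.fun
E
python3 - <<'E'
from fit import *
ims={n:cv2.imread(f'pics/{n}0.png') for n in('top','side')}
# initial guesses
f=ray('top',(331,240),.03);h=ray('top',(391,250),.03);p0=[f[0],f[1],np.arctan2(h[1]-f[1],h[0]-f[0])]
c=ray('top',(291,247),.045);e=ray('top',(320,254),.045);a0=[c[0],c[1],np.arctan2(e[1]-c[1],e[0]-c[0])]
print(p0,a0)
pr={'top':(324,228,400,262),'side':(350,172,394,219)}
ar={'top':(278,210,325,268),'side':(318,215,378,253)}
for sel in (('top',),('side',),('top','side')):
    p,c=fit(ims,{n:pr[n] for n in sel},POST,p0,z=.015);print(sel,'post',p.round(4),c)
    p,c=fit(ims,{n:ar[n] for n in sel},ANG,a0);print(sel,'ang',p.round(4),c)
E
```

```text
[np.float64(0.5647514475717913), np.float64(-0.06243351012584192), np.float64(-1.7172174852855537)] [np.float64(0.5434014646242081), np.float64(0.04604682746119204), np.float64(-1.7881400579384408)]
('top',) post [ 0.5663 -0.0586 -1.7172] 99.87677522553506
('top',) ang [ 0.5465  0.0464 -1.8096] 79.9334941934736
('side',) post [ 0.5672 -0.0619 -1.7117] 44.774449893896886
('side',) ang [ 0.5483  0.0425 -1.8028] 34.32386926667582
('top', 'side') post [ 0.5659 -0.0598 -1.7079] 150.51167822299254Traceback (most recent call last):
  File "<stdin>", line 11, in <module>
  File "fit.py", line 26, in fit
    r=minimize(cost,p,method='Nelder-Mead',options=dict(initial_simplex=sim,xatol=1e-4,fatol=1e-3));p=r.x
    res = _minimize_neldermead(fun, x0, args, callback, bounds=bounds,
                               **options)
    fsim[j] = func(sim[j])
              ~~~~^^^^^^^^
    fx = function(np.copy(x), *(wrapper_args + args))
  File "fit.py", line 22, in cost
    def cost(p): return sum(((render(n,[f(p,b,z) for b in model],rois[n])-ms[n])**2).sum() for n in rois)
                        ~~~^^^^^^^^^^^^^^^^^^^^^^^^^^^^^^^^^^^^^^^^^^^^^^^^^^^^^^^^^^^^^^^^^^^^^^^^^^^^^^
  File "fit.py", line 22, in <genexpr>
    def cost(p): return sum(((render(n,[f(p,b,z) for b in model],rois[n])-ms[n])**2).sum() for n in rois)
                              ~~~~~~^^^^^^^^^^^^^^^^^^^^^^^^^^^^^^^^^^^^^
  File "fit.py", line 13, in render
    uv=proj(n,P);h=cv2.convexHull(((uv-[u0-.5,v0-.5])*K-.5).astype(np.float32))
  File "h.py", line 5, in proj
    c=imaging.calibration(n);P=np.atleast_2d(P);V=c['view'];p=P@V[:3,:3].T+V[:3,3]
ValueError: time passes only in moves, steps and waits
```

```bash
python3 - <<'E'
import re
s=open('h.py').read()
s=s.replace("def proj","from functools import lru_cache\n@lru_cache\ndef cal(n): return imaging.calibration(n)\ndef proj",1).replace("c=imaging.calibration(n)","c=cal(n)")
open('h.py','w').write(s)
E
python3 - <<'E'
from fit import *
ims={n:cv2.imread(f'pics/{n}0.png') for n in('top','side')}
p=[.5663,-.0586,-1.7172];a=[.5465,.0464,-1.8096]
rows=[]
for n,roi in(('top',(324,228,400,262)),('side',(350,172,394,219))):
    m=mask(ims[n],roi);r=render(n,[T(p,b,.015) for b in POST],roi)
    o=np.hstack([m,r,np.abs(m-r)]);o=cv2.resize((o*255).astype(np.uint8),(780,int(780*o.shape[0]/o.shape[1])),interpolation=0);rows.append(o)
cv2.imwrite('pics/m0.png',np.vstack(rows))
E
```

```text
(no output)
```

View pics/m0.png

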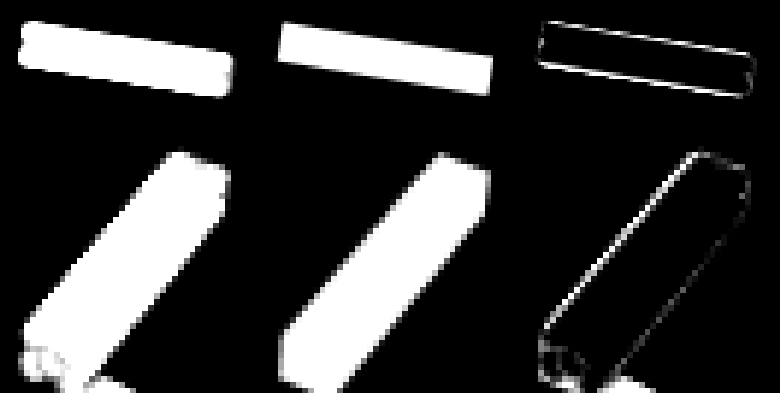

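The crop shows a bare foot at the left, about (331,240), and the black cap at the right, about (391,250), so this is the post. Next I'll refine the poses.

```bash
python3 - <<'E'
s=open('fit.py').read()
s=s.replace("    return np.clip((d-12)/50,0,1)","    sg=a.sum(2)>bg.sum();dk=np.clip((d-8)/45,0,1);br=np.clip(d/230,0,1);br[br>.75]=1\n    return np.where(sg,br,dk)")
open('fit.py','w').write(s)
E
python3 - <<'E'
from fit import *
ims={n:cv2.imread(f'pics/{n}0.png') for n in('top','side')}
p0=[.566,-.06,-1.712];a0=[.547,.0445,-1.805]
pr={'top':(324,228,400,262),'side':(350,172,394,215)}
ar={'top':(278,210,325,268),'side':(318,217,378,253)}
for sel in (('top',),('side',),('top','side')):
    p,c=fit(ims,{n:pr[n] for n in sel},POST,p0,z=.015);print(sel,'post',p.round(4),c)
    q,c=fit(ims,{n:ar[n] for n in sel},ANG,a0);print(sel,'ang',q.round(4),c)
    R2=np.array([[np.cos(q[2]),np.sin(q[2])],[-np.sin(q[2]),np.cos(q[2])]]);print('foot in angle',R2@(p[:2]-q[:2]),p[2]-q[2])
E
```

```text
('top',) post [ 0.565  -0.0603 -1.7112] 76.49133975803817
('top',) ang [ 0.5464  0.0456 -1.7948] 12.014006617762085
foot in angle [0.09913002 0.04172349] 0.08360372032273244
('side',) post [ 0.5667 -0.0599 -1.7031] 35.00288796967415
('side',) ang [ 0.5476  0.04   -1.7717] 219.07290073296568
foot in angle [0.0941247  0.03862883] 0.0685819794220004
('top', 'side') post [ 0.5657 -0.0603 -1.7129] 129.31256631568954
('top', 'side') ang [ 0.5471  0.0445 -1.7982] 262.2179104605153
foot in angle [0.09794137 0.04179509] 0.08532914069187991
```

```bash
cat > go.py <<'E'
from h import *
POSTP=np.array([.566,-.060]);YAW=-1.712
def target(s=.145,zg=.025,pre=30,up=0):
    d=np.array([np.cos(YAW),np.sin(YAW),0]);x=np.array([-np.sin(YAW),np.cos(YAW),0])  # post y
    t=np.radians(pre);z=np.cos(t)*np.array([0,0,-1])-np.sin(t)*d
    M=np.c_[x,np.cross(z,x),z]
    g=np.array([*POSTP,0])+s*d+[0,0,zg]
    return g+.008*z-up*z,R.from_matrix(M)
def delta(P,Q):
    s=monitor.sense();r=R.from_quat(s['eef_rot'])
    rv=(r.inv()*Q).as_rotvec(degrees=True)/10
    print('t',round(s['clock'],2),'pos',s['position'].round(4),'F',s['wrist_force'].round(1),'op',round(s['opening'],3))
    print('turn rows total',rv.round(2),' shift now-axes',(r.inv().apply(P-s['position'])/.03).round(2),' shift in target axes',(Q.inv().apply(P-s['position'])/.03).round(2)); print('q',s['q'].round(2))
E
python3 - <<'E'
from go import *
P,Q=target(up=.08);print(P,Q.as_matrix().round(3));delta(P,Q)
E
```

```text
[ 0.54052698 -0.23919856  0.08735383] [[ 0.99  -0.122  0.07 ]
 [-0.141 -0.857  0.495]
 [-0.    -0.5   -0.866]]
t 0.1 pos [ 0.2415 -0.4936  0.2289] F [-0.4  1.   0.8] op 1.003
turn rows total [ 2.75 -1.45 -5.45]  shift now-axes [ -3.23 -12.68   4.73]  shift in target axes [ 8.67 -6.13  8.99]
q [-1.32  0.26  1.54 -0.    1.35 -0.2 ]
```

```bash
python3 -m jog '[[0,-1,0,0.46,-0.24,-0.91,0],[0,-1,0,0.46,-0.24,-0.91,0],[0,-1,0,0.46,-0.24,-0.91,0],[0,-1,0,0.46,-0.24,-0.91,0],[0,-1,0,0.46,-0.24,-0.91,0]]'; python3 -m jog '[[0,-1,0,0.46,-0.24,-0.91,0],[0,-1,0,0,0,0,0],[0,-1,0,0,0,0,0]]'
python3 -c "
from go import *
P,Q=target(up=.08);delta(P,Q)"
```

```text
clock: 0.72
position: [0.3451, -0.3943, 0.2551]
eef_rot: [0.964, -0.147, 0.017, -0.22]
wrist_force: [-0.4, -0.2, -0.3]
opening: 1.003
clock: 1.1
position: [0.3606, -0.3171, 0.2975]
eef_rot: [0.963, -0.068, 0.019, -0.258]
wrist_force: [0.9, -0.9, -0.2]
opening: 0.999
t 1.1 pos [ 0.3606 -0.3171  0.2975] F [ 0.9 -0.9 -0.2] op 0.999
turn rows total [-0.   -0.01  0.01]  shift now-axes [5.56 0.56 7.79]  shift in target axes [5.57 0.55 7.77]
q [-1.16  0.33  1.39  0.28  1.87 -1.  ]
```

```bash
python3 -m jog '[[1,0,0,-1,0,0,0],[1,0,0,-1,0,0,0],[1,0,0,-1,0,0,0],[1,0,0,-1,0,0,0],[1,0,0,-1,0,0,0]]'; python3 -m jog '[[0.5,-1,0,-1,0,0,0],[0,-1,0,-1,0,0,0],[0,-1,0,-1,0,0,0],[0,-1,0,-1,0,0,0],[0,0,0,0,0,0,0]]'
python3 -c "
from go import *
P,Q=target(up=.08);delta(P,Q);print(R.from_quat(monitor.sense()['eef_rot']).as_matrix().round(3))"
```

```text
clock: 1.72
position: [0.5102, -0.3389, 0.2995]
eef_rot: [0.982, -0.07, -0.01, 0.177]
wrist_force: [-1.4, -0.1, -0.5]
opening: 1.001
clock: 2.35
position: [0.5366, -0.2422, 0.2242]
eef_rot: [0.864, -0.056, -0.038, 0.499]
wrist_force: [-0.1, 0.7, -0.1]
opening: 0.999
t 2.35 pos [ 0.5366 -0.2422  0.2242] F [-0.1  0.7 -0.1] op 0.999
turn rows total [9.   0.05 0.05]  shift now-axes [ 0.16 -4.01  2.18]  shift in target axes [0.12 2.18 4.01]
q [-0.08  0.5   1.67 -1.1   1.33  0.54]
[[ 0.991 -0.059 -0.122]
 [-0.135 -0.496 -0.858]
 [-0.01   0.866 -0.499]]
```

```bash
python3 -m jog '[[0,-1,-1,0,0,0,0],[0,-1,-1,0,0,0,0],[0,-1,-1,0,0,0,0],[0,-1,-1,0,0,0,0],[0,-0.5,-1,0,0,0,0]]'; python3 -m jog '[[0.5,-0.5,-1,0,0,0,0],[0,0,-0.7,0,0,0,0],[0,0,0,0,0,0,0]]'
python3 -c "
from go import *
P,Q=target(up=.08);delta(P,Q);print(R.from_quat(monitor.sense()['eef_rot']).as_matrix().round(3))"
```

```text
clock: 2.98
position: [0.5662, -0.05, 0.1898]
eef_rot: [0.864, -0.063, -0.034, 0.498]
wrist_force: [0.5, 0.3, 0.1]
opening: 0.999
clock: 3.35
position: [0.5884, -0.0011, 0.2035]
eef_rot: [0.864, -0.063, -0.032, 0.498]
wrist_force: [-0.4, 0.1, -0.1]
opening: 1.002
t 3.35 pos [ 0.5884 -0.0011  0.2035] F [-0.4  0.1 -0.1] op 1.002
turn rows total [ 8.99 -0.04 -0.01]  shift now-axes [-0.49  0.7   8.93]  shift in target axes [-0.46  8.94 -0.69]
q [ 0.29  0.69  1.36 -0.91  1.66  0.64]
[[ 0.99  -0.076 -0.118]
 [-0.141 -0.495 -0.857]
 [ 0.007  0.865 -0.501]]
```

```bash
python3 -m jog '[[0,0.8,1,0,0,0,0],[0,0.8,1,0,0,0,0],[0,0.8,1,0,0,0,0],[0,0.8,1,0,0,0,0],[0,0.8,1,0,0,0,0]]'; python3 -m jog '[[0,0.8,0.5,1,0,0,0],[0,0,0,1,0,0,0],[0,0,0,1,0,0,0],[0,0,0,1,0,0,0],[0,0,0,1,0,0,0]]';  python3 -m jog '[[0,0,0,1,0,0,0],[0,0,0,1,0,0,0],[0,0,0,1,0,0,0],[0,0,0,1,0,0,0],[0,0,0,0,0,0,0]]'
python3 -c "
from go import *
P,Q=target(up=.08);delta(P,Q)"
```

```text
clock: 3.98
position: [0.5593, -0.1918, 0.2313]
eef_rot: [0.864, -0.063, -0.034, 0.499]
wrist_force: [-0.1, -0.4, -0.7]
opening: 0.998
clock: 4.6
position: [0.5564, -0.2147, 0.2458]
eef_rot: [0.994, -0.071, -0.002, 0.085]
wrist_force: [-0.0, -0.5, -1.0]
opening: 0.996
clock: 5.22
position: [0.5551, -0.2174, 0.2418]
eef_rot: [0.963, -0.071, 0.019, -0.258]
wrist_force: [0.3, -0.2, 0.2]
opening: 0.997
t 5.22 pos [ 0.5551 -0.2174  0.2418] F [ 0.3 -0.2  0.2] op 0.997
turn rows total [ 0.   -0.02 -0.03]  shift now-axes [-0.38  3.26  4.06]  shift in target axes [-0.38  3.26  4.06]
q [-0.81  0.48  1.3   0.41  1.69 -0.68]
```

```bash
python3 -m jog '[[-0.38,1,0,0,0,0,0],[0,1,0.5,0,0,0,0],[0,1,1,0,0,0,0],[0,0.26,1,0,0,0,0],[0,0,1,0,0,0,0]]'; python3 -m jog '[[0,0,0.56,0,0,0,0],[0,0,0,0,0,0,0]]'
python3 - <<'E'
from go import *
P,Q=target();delta(P,Q)
g=monitor.sense()['position']
for n,r in (('top',(310,190,440,290)),('side',(300,120,440,240))):
    im=imaging.capture(n);u=proj(n,g)[0];print(n,u)
    crop(im,*r,5,n+'1.png')
E
```

```text
clock: 5.85
position: [0.5416, -0.244, 0.1017]
eef_rot: [0.964, -0.068, 0.019, -0.257]
wrist_force: [-0.1, 0.3, -1.0]
opening: 0.999
clock: 6.1
position: [0.5429, -0.2347, 0.0886]
eef_rot: [0.964, -0.067, 0.019, -0.258]
wrist_force: [0.4, -1.1, 0.7]
opening: 1.0
t 6.1 pos [ 0.5429 -0.2347  0.0886] F [ 0.4 -1.1  0.7] op 1.0
turn rows total [ 0.   -0.    0.01]  shift now-axes [-0.06  0.16  2.62]  shift in target axes [-0.06  0.16  2.62]
q [-0.84  0.62  1.46  0.4   1.43 -0.83]
top [397.75939271 248.7735024 ]
side [386.23682054 163.32592763]
```

View pics/top1.png

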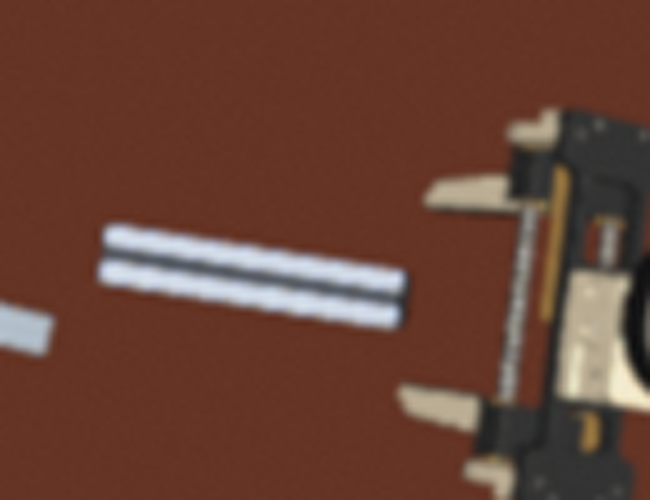

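View pics/side1.png

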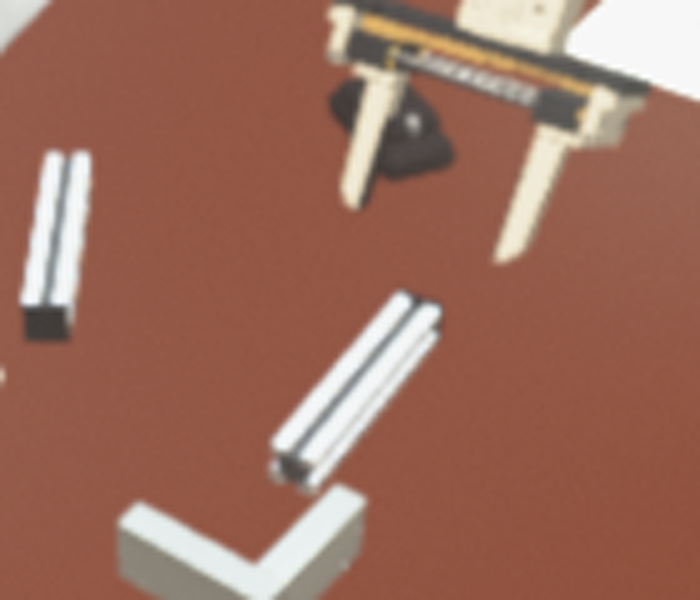

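Run:
```python
from go import *
s=monitor.sense();M=R.from_quat(s['eef_rot']).as_matrix();g=s['position']
for n,o in(('top',(310,190)),('side',(300,120))):
  for sg in(1,-1):
    for y in (-.0075,0,.0075):
      print(n,sg,y,((proj(n,g+M@[sg*.0465,y,.011])[0]-o)*5).round(0))
```

```text
top 1 -0.0075 [430. 201.]
top 1 0 [441. 203.]
top 1 0.0075 [451. 206.]
top -1 -0.0075 [406. 378.]
top -1 0 [417. 379.]
top -1 0.0075 [428. 381.]
side 1 -0.0075 [355. 206.]
side 1 0 [359. 205.]
side 1 0.0075 [364. 205.]
side -1 -0.0075 [490. 255.]
side -1 0 [494. 254.]
side -1 0.0075 [498. 254.]
```

```bash
python3 -m jog '[[-0.06,0.16,0.6,0,0,0,0],[0,0,0.7,0,0,0,0],[0,0,0.7,0,0,0,0],[0,0,0.6,0,0,0,0],[0,0,0,0,0,0,0]]'
python3 -c "
from go import *
P,Q=target();delta(P,Q)"
```

```text
clock: 6.82
position: [0.5462, -0.2008, 0.019]
eef_rot: [0.964, -0.067, 0.019, -0.258]
wrist_force: [0.8, -0.8, 0.3]
opening: 0.999
t 6.83 pos [ 0.5462 -0.2008  0.019 ] F [ 0.8 -0.8  0.3] op 0.999
turn rows total [ 0.   -0.01  0.01]  shift now-axes [-0.01 -0.02  0.05]  shift in target axes [-0.01 -0.02  0.05]
q [-0.8   0.68  1.56  0.43  1.27 -0.86]
```

```bash
python3 -m jog '[[0,0,0,0,0,0,120],[0,0,0,0,0,0,160],[0,0,0,0,0,0,255],[0,0,0,0,0,0,255],[0,0,0,0,0,0,255]]'; python3 -m jog '[[0,0,0,0,0,0,255],[0,0,0,0,0,0,255],[0,0,0,0,0,0,255],[0,0,0,0,0,0,255],[0,0,0,0,0,0,255]]'
python3 - <<'E'
from go import *
P,Q=target();delta(P,Q)
for n,r in (('top',(310,190,440,290)),('side',(300,120,440,240))):
    crop(imaging.capture(n),*r,5,n+'2.png')
E
```

```text
clock: 7.45
position: [0.5465, -0.2015, 0.0195]
eef_rot: [0.964, -0.068, 0.02, -0.257]
wrist_force: [-0.6, 1.4, 0.4]
opening: 0.513
clock: 8.07
position: [0.5464, -0.2014, 0.0194]
eef_rot: [0.964, -0.068, 0.02, -0.258]
wrist_force: [-0.9, -0.5, 0.3]
opening: 0.317
t 8.07 pos [ 0.5464 -0.2014  0.0194] F [-0.9 -0.5  0.3] op 0.317
turn rows total [ 0.01 -0.02  0.01]  shift now-axes [-0.02 -0.03  0.07]  shift in target axes [-0.02 -0.03  0.07]
q [-0.8   0.68  1.56  0.43  1.27 -0.86]
```

View pics/top2.png

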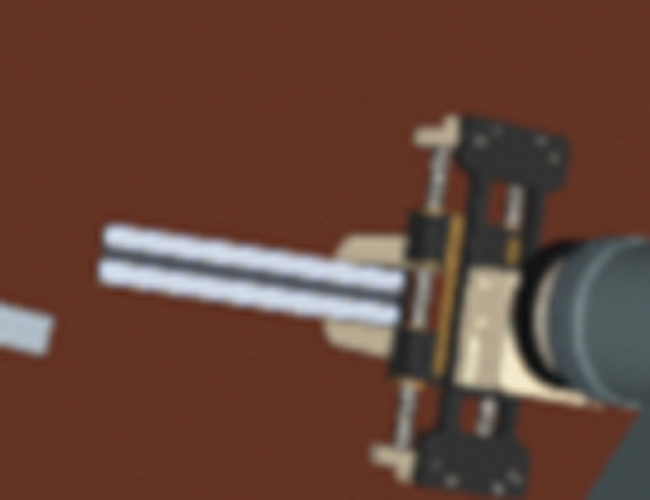

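View pics/side2.png

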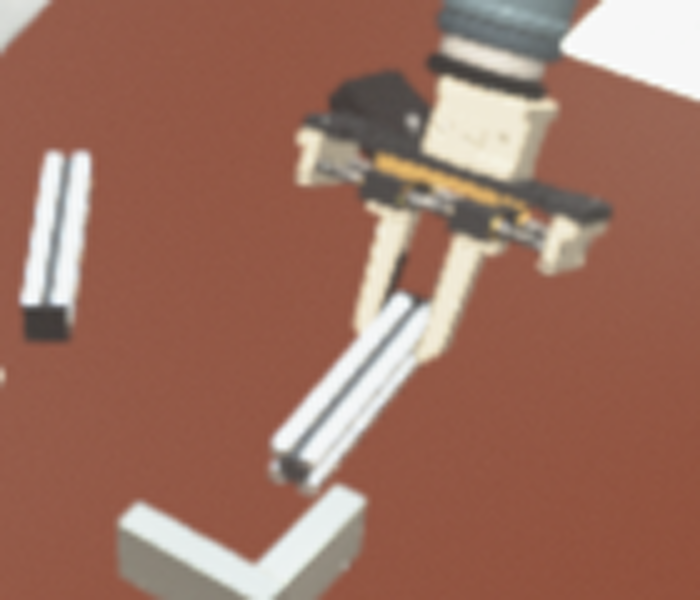

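Run:
```python
from go import *
s=monitor.sense();M=R.from_quat(s['eef_rot']).as_matrix()
d=np.array([np.cos(YAW),np.sin(YAW),0])
for b in(0,.002):
  c=M.T@(np.array([*POSTP,0])+b*d-s['position']);print('pivot in tool',c.round(4))
  for a in(-5,-10):
    print(a,((c-R.from_rotvec([a,0,0],degrees=True).apply(c))/.03).round(3))
```

```text
pivot in tool [-0.0005 -0.1141  0.088 ]
-5 [ 0.   -0.27 -0.32]
-10 [ 0.    -0.567 -0.616]
pivot in tool [-0.0005 -0.1123  0.087 ]
-5 [ 0.    -0.267 -0.315]
-10 [ 0.    -0.561 -0.606]
```

```bash
python3 -m jog '[[0,-0.267,-0.315,-0.5,0,0,255],[0,-0.267,-0.315,-0.5,0,0,255],[0,-0.267,-0.315,-0.5,0,0,255],[0,0,0,0,0,0,255]]'
```

```text
clock: 8.68
position: [0.5485, -0.1904, 0.0564]
eef_rot: [0.989, -0.068, 0.012, -0.129]
wrist_force: [-0.1, -0.6, -1.7]
opening: 0.321
```

```bash
python3 -m jog '[[0,0.01,0.04,0,0,0,255],[0,0,0,0,0,0,255]]'; python3 -m jog '[[0,0,0,0,0,0,255]]'; python3 -c "
from h import *
s=monitor.sense();print(s['wrist_force'],s['ft_torque'])"
```

```text
clock: 8.93
position: [0.5475, -0.1919, 0.0532]
eef_rot: [0.989, -0.07, 0.011, -0.131]
wrist_force: [0.5, 1.4, 0.4]
opening: 0.319
clock: 9.05
position: [0.5475, -0.1918, 0.0533]
eef_rot: [0.989, -0.07, 0.011, -0.131]
wrist_force: [0.1, 2.3, 0.6]
opening: 0.319
[0.11763896 2.34505615 0.61503302] [ 0.59708269 -0.25112403 -0.07254087]
```

```bash
python3 -m jog '[[0,-0.267,-0.315,-0.5,0,0,255],[0,-0.267,-0.315,-0.5,0,0,255],[0,-0.267,-0.315,-0.5,0,0,255],[0,0,0,0,0,0,255],[0,0,0,0,0,0,255]]';python3 - <<'E'
from h import *
s=monitor.sense();print(s['wrist_force'],s['ft_torque'])
for n,r in (('top',(280,190,420,290)),('side',(300,120,440,240))):
    crop(imaging.capture(n),*r,5,n+'3.png')
E
```

```text
clock: 9.68
position: [0.5499, -0.1735, 0.0851]
eef_rot: [0.998, -0.07, 0.001, -0.0]
wrist_force: [-0.0, -0.1, -1.3]
opening: 0.32
[-0.04919377 -0.09809484 -1.31400732] [-0.03946072 -0.0050947   0.05069902]
```

View pics/side3.png

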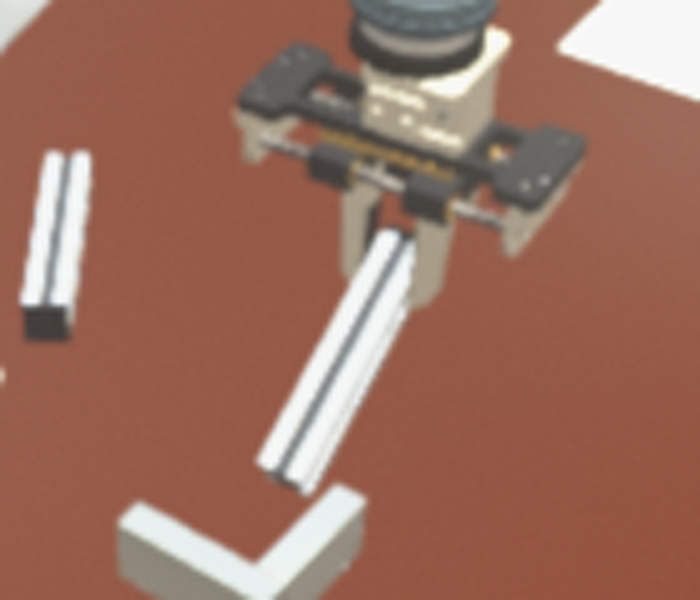

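```bash
cat > piv.py <<'E'
from go import *
P0=np.array([.5464,-.2014,.0194]);M0=R.from_quat([.964,-.068,.02,-.258]).as_matrix()
d=np.array([np.cos(YAW),np.sin(YAW),0])
s=monitor.sense();M=R.from_quat(s['eef_rot']).as_matrix()
for b in(-.003,0,.003):
    c=M0.T@(np.array([*POSTP,0])+b*d-P0);print(b,(s['position']+M@c).round(4))
u=M@M0.T@d;print('elev',np.degrees(np.arcsin(u[2])).round(2),'az',np.arctan2(u[1],u[0]).round(4),'F',s['wrist_force'].round(2),'T',s['ft_torque'].round(3),'t',s['clock'],'op',s['opening'].round(3))
E
python3 piv.py; python3 -m jog '[[0,0,0.03,0,0,0,255],[0,0,0,0,0,0,255]]'; python3 piv.py
```

```text
-0.003 [ 0.5659 -0.0586 -0.0046]
0 [ 0.5655 -0.0612 -0.0031]
0.003 [ 0.5651 -0.0637 -0.0016]
clock: 10.02
position: [0.55, -0.174, 0.0848]
eef_rot: [0.997, -0.071, 0.001, 0.001]
wrist_force: [-0.3, -1.1, -0.5]
opening: 0.319
-0.003 [ 0.5661 -0.0587 -0.005 ]
0 [ 0.5657 -0.0613 -0.0035]
0.003 [ 0.5653 -0.0638 -0.0019]Traceback (most recent call last):
  File "piv.py", line 7, in <module>
    u=M@M0.T@d;print('elev',np.degrees(np.arcsin(u[2])).round(2),'az',np.arctan2(u[1],u[0]).round(4),'F',s['wrist_force'].round(2),'T',s['ft_torque'].round(3),'t',s['clock'],'op',s['opening'].round(3))
                                                                                                                                                                                   ^^^^^^^^^^^^^^^^^^
AttributeError: 'float' object has no attribute 'round'
Traceback (most recent call last):
  File "piv.py", line 7, in <module>
    u=M@M0.T@d;print('elev',np.degrees(np.arcsin(u[2])).round(2),'az',np.arctan2(u[1],u[0]).round(4),'F',s['wrist_force'].round(2),'T',s['ft_torque'].round(3),'t',s['clock'],'op',s['opening'].round(3))
                                                                                                                                                                                   ^^^^^^^^^^^^^^^^^^
AttributeError: 'float' object has no attribute 'round'
```

```bash
sed -i "s/s\['opening'\].round(3)/round(s['opening'],3)/" piv.py; python3 -m jog '[[0,0,0.03,0,0,0,255],[0,0,0,0,0,0,255],[0,0,0,0,0,0,255]]'; python3 piv.py
```

```text
clock: 10.4
position: [0.5505, -0.1735, 0.0845]
eef_rot: [0.998, -0.07, 0.002, 0.001]
wrist_force: [-1.9, -3.9, 1.4]
opening: 0.317
-0.003 [ 0.5666 -0.0582 -0.0054]
0 [ 0.5663 -0.0608 -0.0039]
0.003 [ 0.5659 -0.0634 -0.0024]
elev 30.08 az -1.7137 F [-1.9  -3.86  1.44] T [-0.364  0.261  0.123] t 10.4 op 0.317
```

```bash
python3 - <<'E'
from go import *
s=monitor.sense();M=R.from_quat(s['eef_rot']).as_matrix()
for b in (0,.0015):
  c=M.T@(np.array([.5663,-.0608,0])+b*np.array([-.12,-.86,.5])-s['position'])
  for a in(-5,):print(c,((c-R.from_rotvec([a,0,0],degrees=True).apply(c))/.03).round(3))
E
python3 -m jog '[[0,-0.208,-0.342,-0.5,0,0,255],[0,-0.208,-0.342,-0.5,0,0,255],[0,-0.208,-0.342,-0.5,0,0,255],[0,0,0,0,0,0,255],[0,0,0,0,0,0,255]]'; python3 piv.py
```

```text
[-0.00059048 -0.11394838  0.08427582] [ 0.    -0.259 -0.32 ]
[-0.00058413 -0.11264457  0.08352813] [ 0.    -0.257 -0.317]
clock: 11.02
position: [0.553, -0.1516, 0.1123]
eef_rot: [0.989, -0.07, -0.008, 0.13]
wrist_force: [1.0, 0.1, -2.5]
opening: 0.318
-0.003 [ 0.5651 -0.063  -0.0044]
0 [ 0.5648 -0.0651 -0.0022]
0.003 [ 5.645e-01 -6.720e-02 -1.000e-04]
elev 44.94 az -1.713 F [ 0.97  0.06 -2.52] T [ 0.132 -0.098  0.01 ] t 11.025 op 0.318
```

```bash
python3 -m jog '[[0,-0.017,0.065,0,0,0,255],[0,0,0,0,0,0,255],[0,0,0,0,0,0,255]]'; python3 piv.py
```

```text
clock: 11.4
position: [0.553, -0.1526, 0.111]
eef_rot: [0.989, -0.071, -0.008, 0.131]
wrist_force: [0.5, -0.0, -1.1]
opening: 0.32
-0.003 [ 0.5654 -0.0642 -0.0058]
0 [ 0.5651 -0.0663 -0.0037]
0.003 [ 0.5648 -0.0684 -0.0016]
elev 45.03 az -1.7155 F [ 0.47 -0.   -1.1 ] T [ 0.095  0.013 -0.005] t 11.4 op 0.32
```

```bash
python3 -m jog '[[0,-0.01,0.035,0,0,0,255],[0,0,0,0,0,0,255],[0,0,0,0,0,0,255]]'; python3 piv.py
python3 - <<'E'
from h import *
for n,r in (('top',(280,190,420,290)),('side',(300,120,440,240))):
    crop(imaging.capture(n),*r,5,n+'4.png')
E
```

```text
clock: 11.78
position: [0.5533, -0.1527, 0.1107]
eef_rot: [0.989, -0.07, -0.007, 0.132]
wrist_force: [-1.1, -3.0, 5.7]
opening: 0.322
-0.003 [ 0.5657 -0.0644 -0.0063]
0 [ 0.5654 -0.0665 -0.0042]
0.003 [ 0.5651 -0.0686 -0.002 ]
elev 45.11 az -1.7151 F [-1.08 -2.95  5.71] T [-0.268  0.432  0.075] t 11.775 op 0.322
```

View pics/side4.png

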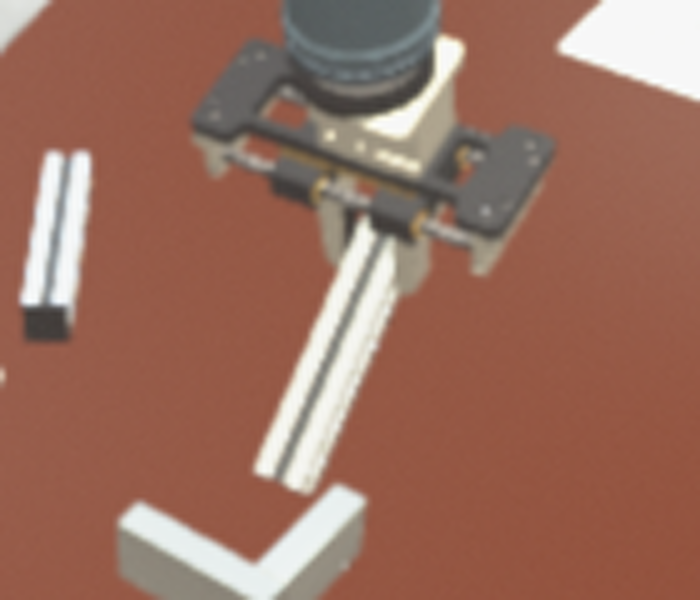

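```bash
cat > sh.py <<'E'
from go import *
import sys
# edge x,y ; bias ; elev
e=np.array([float(sys.argv[1]),float(sys.argv[2]),0]);b=float(sys.argv[3]);el=np.radians(float(sys.argv[4]))
s=monitor.sense();M=R.from_quat(s['eef_rot']).as_matrix()
u=np.array([np.cos(YAW)*np.cos(el),np.sin(YAW)*np.cos(el),np.sin(el)])
c=M.T@(e+b*u-s['position']);print(((c-R.from_rotvec([-5,0,0],degrees=True).apply(c))/.03).round(3), 'down 1mm',(M.T@[0,0,-1]/30).round(3))
E
python3 sh.py .5654 -.0665 .001 44
```

```text
[ 0.    -0.257 -0.315] down 1mm [-0.    -0.009  0.032]
```

```bash
python3 -m jog '[[0,-0.257,-0.315,-0.5,0,0,255],[0,-0.257,-0.315,-0.5,0,0,255],[0,0,0,0,0,0,255]]'; python3 piv.py;python3 sh.py .5654 -.0665 .001 54
```

```text
clock: 12.25
position: [0.5574, -0.1316, 0.125]
eef_rot: [0.973, -0.068, -0.012, 0.219]
wrist_force: [0.1, -5.1, 6.0]
opening: 0.322
-0.003 [ 0.5668 -0.0651 -0.0058]
0 [ 0.5665 -0.0668 -0.0033]
0.003 [ 0.5663 -0.0685 -0.0009]
elev 55.26 az -1.7163 F [ 0.13 -5.1   6.01] T [-0.909  0.129  0.002] t 12.25 op 0.322
[ 0.    -0.26  -0.314] down 1mm [-0.    -0.014  0.03 ]
```

```bash
python3 -m jog '[[0,-0.259,-0.314,-0.5,0,0,255],[0,-0.259,-0.314,-0.5,0,0,255],[0,0,0,0,0,0,255]]'; python3 piv.py;python3 sh.py .5654 -.0665 .001 64
```

```text
clock: 12.62
position: [0.5604, -0.11, 0.1353]
eef_rot: [0.95, -0.066, -0.018, 0.304]
wrist_force: [-1.0, -5.3, 10.9]
opening: 0.32
-0.003 [ 0.5664 -0.0674 -0.0053]
0 [ 0.5662 -0.0686 -0.0026]
0.003 [ 5.661e-01 -6.990e-02  1.000e-04]
elev 65.41 az -1.7192 F [-1.05 -5.27 10.93] T [-1.833  0.326 -0.018] t 12.625 op 0.32
[ 0.    -0.26  -0.318] down 1mm [-0.    -0.019  0.027]
```

```bash
python3 -m jog '[[0,-0.255,-0.322,-0.5,0,0,255],[0,-0.258,-0.318,-0.5,0,0,255],[0,0,0,0,0,0,255]]'; python3 piv.py;python3 sh.py .5655 -.068 .001 74
```

```text
clock: 13.0
position: [0.5639, -0.0858, 0.141]
eef_rot: [0.92, -0.065, -0.024, 0.385]
wrist_force: [-0.4, -4.4, 10.6]
opening: 0.323
-0.003 [ 0.5665 -0.068  -0.005 ]
0 [ 0.5664 -0.0688 -0.0021]
0.003 [ 0.5663 -0.0695  0.0008]
elev 75.39 az -1.7283 F [-0.4  -4.37 10.62] T [-1.779  0.121 -0.018] t 13.0 op 0.323
[ 0.    -0.263 -0.315] down 1mm [-0.    -0.024  0.023]
```

```bash
python3 -m jog '[[0,-0.26,-0.318,-0.5,0,0,255],[0,-0.26,-0.318,-0.5,0,0,255],[0,0,0,0,0,0,255],[0,0,0,0,0,0,255]]'; python3 piv.py;python3 sh.py .566 -.069 .000 84
python3 - <<'E'
from h import *
for n,r in (('top',(280,190,420,290)),('side',(280,100,420,240))):
    im=imaging.capture(n);cv2.imwrite('pics/%s5f.png'%n,im);crop(im,*r,4,n+'5.png')
E
```

```text
clock: 13.5
position: [0.5672, -0.0616, 0.1423]
eef_rot: [0.884, -0.063, -0.029, 0.463]
wrist_force: [1.2, -0.3, 9.5]
opening: 0.32
-0.003 [ 0.5665 -0.0688 -0.0046]
0 [ 0.5665 -0.0691 -0.0016]
0.003 [ 0.5664 -0.0693  0.0014]
elev 85.23 az -1.7839 F [ 1.16 -0.32  9.51] T [-1.236 -0.08   0.05 ] t 13.5 op 0.32
[ 0.    -0.268 -0.316] down 1mm [-0.    -0.027  0.019]
```

View pics/side5.png

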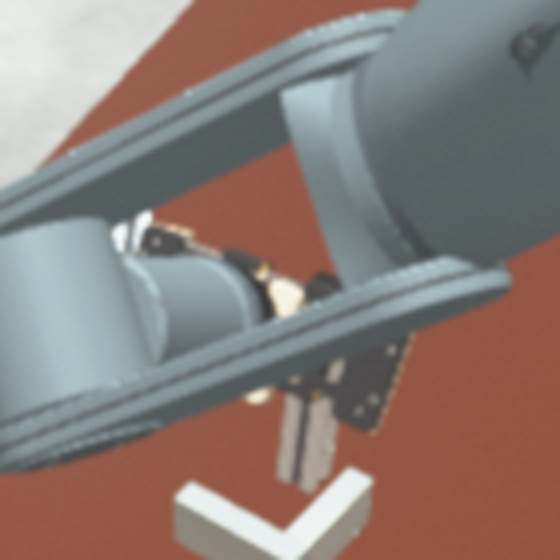

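View pics/top5.png

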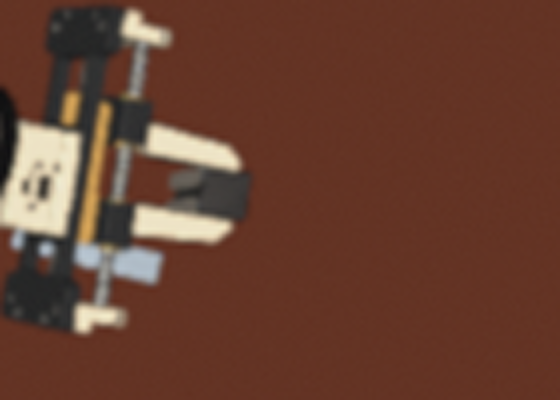

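```bash
python3 -m jog '[[0,-0.265,-0.32,-0.5,0,0,255],[0,0,0,0,0,0,255],[0,0,0,0,0,0,255]]'; python3 piv.py; python3 -m jog '[[0,-0.08,-0.094,-0.15,0,0,255],[0,0,0,0,0,0,255]]'; python3 piv.py
```

```text
clock: 13.98
position: [0.5691, -0.0493, 0.1414]
eef_rot: [0.863, -0.062, -0.032, 0.501]
wrist_force: [1.4, -0.1, 10.2]
opening: 0.321
-0.003 [ 0.5667 -0.0692 -0.0043]
0 [ 0.5667 -0.0691 -0.0013]
0.003 [ 0.5666 -0.0691  0.0017]
elev 89.55 az 2.4506 F [ 1.43 -0.12 10.22] T [-1.245 -0.127  0.239] t 13.975 op 0.321
clock: 14.22
position: [0.5695, -0.0458, 0.1412]
eef_rot: [0.856, -0.062, -0.033, 0.513]
wrist_force: [0.4, -0.9, 11.9]
opening: 0.321
-0.003 [ 0.5666 -0.0696 -0.0039]
0 [ 0.5666 -0.0695 -0.0009]
0.003 [ 0.5666 -0.0694  0.0021]
elev 88.17 az 1.6508 F [ 0.38 -0.87 11.87] T [-1.451  0.089  0.125] t 14.225 op 0.321
```

Run:
```python
from h import *
a=[]
for n,r in (('top',(290,210,360,280)),('side',(310,170,380,240))):
    im=imaging.capture(n);cv2.imwrite('pics/%s6f.png'%n,im);a.append(cv2.resize(im[r[1]:r[3],r[0]:r[2]],(395,395),interpolation=cv2.INTER_CUBIC))
cv2.imwrite('pics/b6.png',np.hstack(a))
```

```text
(no output)
```

View pics/b6.png

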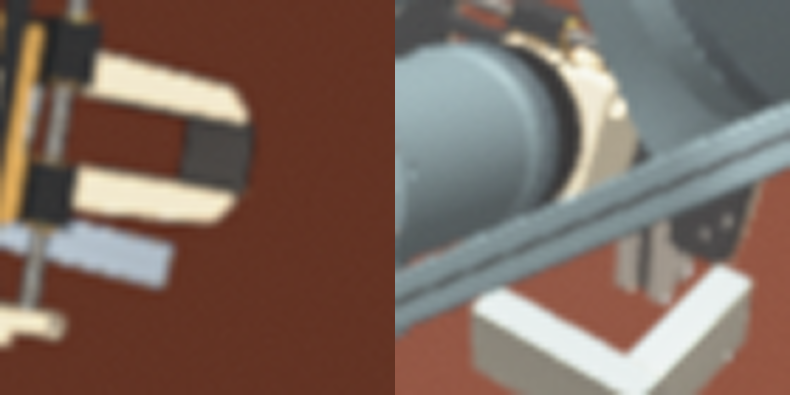

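Run:
```python
from h import *
print(ray('top',(328.5,237.5),.17), -cal('top')['view'][:3,:3].T@cal('top')['view'][:3,3])
s=monitor.sense();M=R.from_quat(s['eef_rot']).as_matrix();print(M.round(3))
print('up1mm',(M.T@[0,0,1]/30).round(3),'yaw -4.9',(M.T@[0,0,-.49]).round(3))
```

```text
[ 0.5653545  -0.05055542  0.17      ] [ 0.5202295  -0.01437536  1.2028115 ]
[[ 0.99  -0.073 -0.119]
 [-0.139 -0.468 -0.873]
 [ 0.008  0.881 -0.473]]
up1mm [ 0.     0.029 -0.016] yaw -4.9 [-0.004 -0.432  0.232]
```

```bash
python3 -m jog '[[0,0.023,-0.013,0,-0.216,0.116,255],[0,0,0,0,-0.216,0.116,255],[0,0,0,0,0,0,255],[0,0,0,0,0,0,255]]'; python3 piv.py
python3 - <<'E'
from h import *
s=monitor.sense();M=R.from_quat(s['eef_rot']).as_matrix();print(M.round(3))
c=-1.80;ex=np.array([np.cos(c),np.sin(c),0]);ey=np.array([-np.sin(c),np.cos(c),0])
print('-ex 10mm',(M.T@-ex/3).round(3),'-ey 10mm',(M.T@-ey/3).round(3),'down 1mm',(M.T@[0,0,-1]/30).round(3))
E
```

```text
clock: 14.82
position: [0.5689, -0.0462, 0.1412]
eef_rot: [0.853, -0.099, -0.055, 0.51]
wrist_force: [0.5, -1.2, 9.1]
opening: 0.316
-0.003 [ 0.5639 -0.0693 -0.0039]
0 [ 0.5639 -0.0692 -0.0009]
0.003 [ 0.5639 -0.0691  0.0021]
elev 88.29 az 1.5312 F [ 0.53 -1.19  9.12] T [-1.161  0.152  0.102] t 14.825 op 0.316
[[ 0.974 -0.112 -0.195]
 [-0.225 -0.461 -0.859]
 [ 0.006  0.88  -0.474]]
-ex 10mm [ 0.001 -0.158 -0.293] -ey 10mm [-0.333  0.001 -0.002] down 1mm [-0.    -0.029  0.016]
```

```bash
python3 -m jog '[[0,0.023,-0.013,0,0,0,255],[-0.15,-0.22,-0.41,0,0,0,255],[-0.15,-0.22,-0.41,0,0,0,255],[0,0,0,0,0,0,255]]'; python3 piv.py|tail -1
```

```text
clock: 15.32
position: [0.5657, -0.0149, 0.1399]
eef_rot: [0.854, -0.097, -0.056, 0.509]
wrist_force: [-0.4, 0.4, 5.9]
opening: 0.319
elev 88.46 az 1.4407 F [-0.4   0.42  5.85] T [-0.257  0.027  0.036] t 15.325 op 0.319
```

Run:
```python
from h import *
s=monitor.sense();M=R.from_quat(s['eef_rot']).as_matrix();print(s['position'],M.round(3))
a=[]
for n,r in (('top',(280,210,350,280)),('side',(310,180,380,250))):
    im=imaging.capture(n);cv2.imwrite('pics/%s7f.png'%n,im);a.append(cv2.resize(im[r[1]:r[3],r[0]:r[2]],(395,395),interpolation=cv2.INTER_CUBIC))
cv2.imwrite('pics/b7.png',np.hstack(a))
```

```text
[ 0.56567231 -0.01486183  0.13994678] [[ 0.975 -0.109 -0.195]
 [-0.223 -0.464 -0.857]
 [ 0.003  0.879 -0.476]]
```

View pics/b7.png

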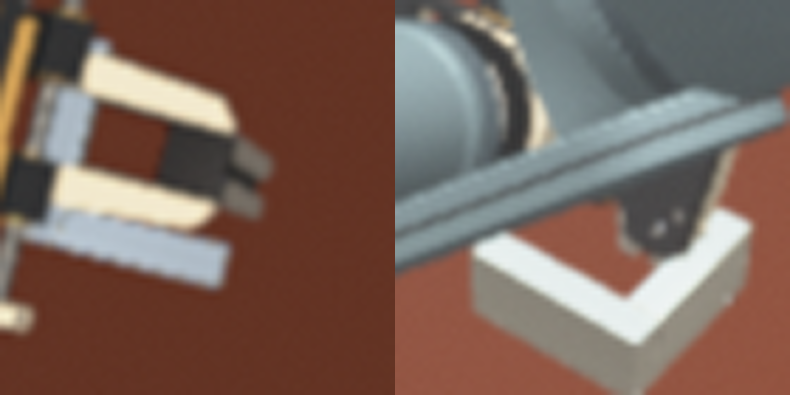

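Run:
```python
from h import *
c=-1.80;ex=np.array([np.cos(c),np.sin(c),0]);ey=np.array([-np.sin(c),np.cos(c),0])
f=lambda u,v:(280+u/5.643-.5+.5*0,210+v/5.643)
a=ray('top',f(265,190),0)
for u,v in((240,158),(168,125),(222,200)): 
    p=ray('top',f(u,v),.17);print(p,'head rel foot edge ex',(p-a)@ex,(p-a)@ey)
o=np.array([.5467,.0445,0]);print('foot outer edge angle frame',(a-o)@ex,(a-o)@ey)
```

```text
[ 0.56386629 -0.03490908  0.17      ] head rel foot edge ex -0.017625753299378686 0.004604857903840782
[ 0.57742537 -0.0037424   0.17      ] head rel foot edge ex -0.05105800038361376 0.010728195941542893
[ 0.5458262  -0.02751131  0.17      ] head rel foot edge ex -0.02073130850399755 -0.014644229702881551
foot outer edge angle frame 0.09105787828460885 0.030154404982583673
```

```bash
python3 -m jog '[[0,0.085,0.14,0,0,0,255],[0,0.085,0.14,0,0,0,255],[0,0.083,0.14,0,0,0,255],[0,0,0,0,0,0,255],[0,0,0,0,0,0,255]]'; python3 piv.py|tail -1;  python3 - <<'E'
from h import *
a=[]
for n,r in (('top',(280,210,350,280)),('side',(310,180,380,250))):
    im=imaging.capture(n);cv2.imwrite('pics/%s8f.png'%n,im);a.append(cv2.resize(im[r[1]:r[3],r[0]:r[2]],(395,395),interpolation=cv2.INTER_CUBIC))
cv2.imwrite('pics/b8.png',np.hstack(a))
E
```

```text
clock: 16.05
position: [0.5622, -0.0308, 0.1402]
eef_rot: [0.854, -0.098, -0.057, 0.508]
wrist_force: [1.4, 1.7, 0.8]
opening: 0.319
elev 88.48 az 1.4189 F [1.43 1.72 0.83] T [ 0.553 -0.278  0.149] t 16.05 op 0.319
```

View pics/b8.png

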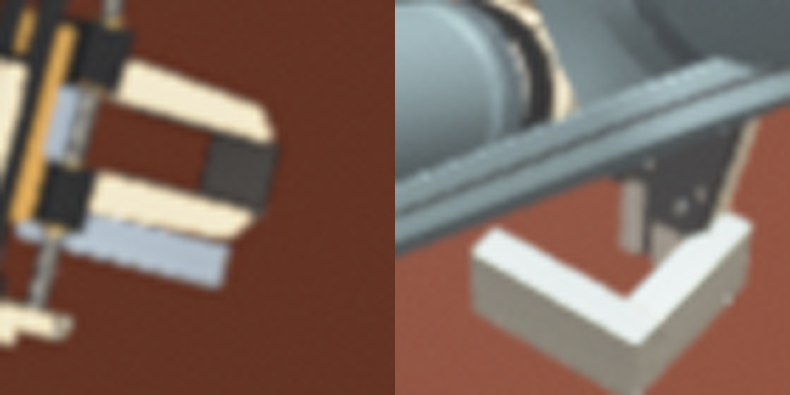

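```bash
python3 -m jog '[[0,0,0,0,0,0,140],[0,0,0,0,0,0,130],[0,0,0,0,0,0,130],[0,0,0,0,0,0,130]]'
python3 - <<'E'
from h import *
s=monitor.sense();M=R.from_quat(s['eef_rot']).as_matrix();print('down 10mm',(M.T@[0,0,-1]/3).round(3),s['wrist_force'])
im=imaging.capture('top');crop(im,270,200,370,280,6,'t9.png')
E
```

```text
clock: 16.65
position: [0.5623, -0.0308, 0.1405]
eef_rot: [0.854, -0.098, -0.057, 0.509]
wrist_force: [-0.5, 0.3, 0.8]
opening: 0.491
down 10mm [-0.001 -0.293  0.159] [-0.46236103  0.31671868  0.77931287]
```

View pics/t9.png

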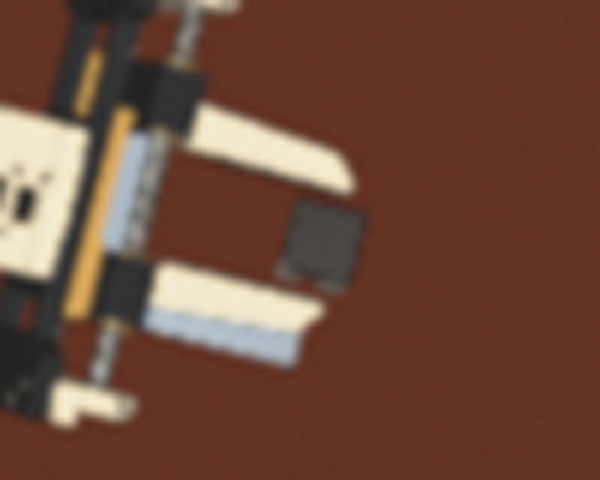

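```bash
python3 -m jog '[[0,-0.47,0.3,0,0,0,130],[0,-0.47,0.3,0,0,0,130],[0,-0.47,0.3,0,0,0,130],[0,-0.41,0.28,0,0,0,130],[0,0,0,0,0,0,130]]'
python3 - <<'E'
from h import *
s=monitor.sense();print(s['position'],s['wrist_force'])
print(ray('top',(323.7,240.3),.17))
im=imaging.capture('top');crop(im,270,200,370,280,6,'t10.png')
im=imaging.capture('side');crop(im,270,130,400,250,5,'s10.png')
E
```

```text
clock: 17.32
position: [0.5606, -0.0361, 0.074]
eef_rot: [0.853, -0.097, -0.058, 0.509]
wrist_force: [0.9, -0.1, 0.7]
opening: 0.492
[ 0.56059879 -0.03608368  0.07403732] [ 0.91438009 -0.11222544  0.69866111]
[ 0.55839582 -0.03904159  0.17      ]
```

View pics/t10.png

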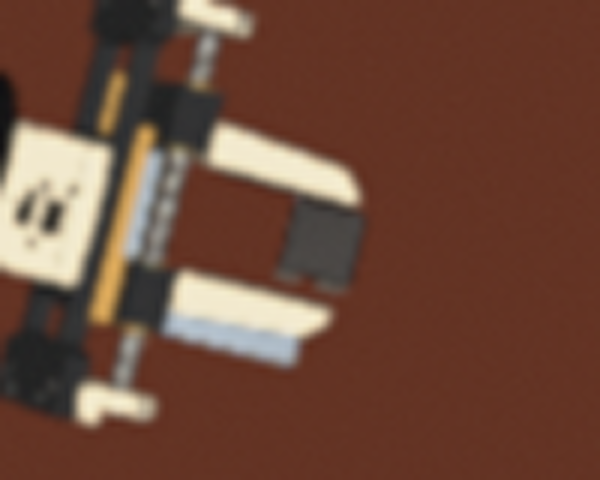

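View pics/s10.png

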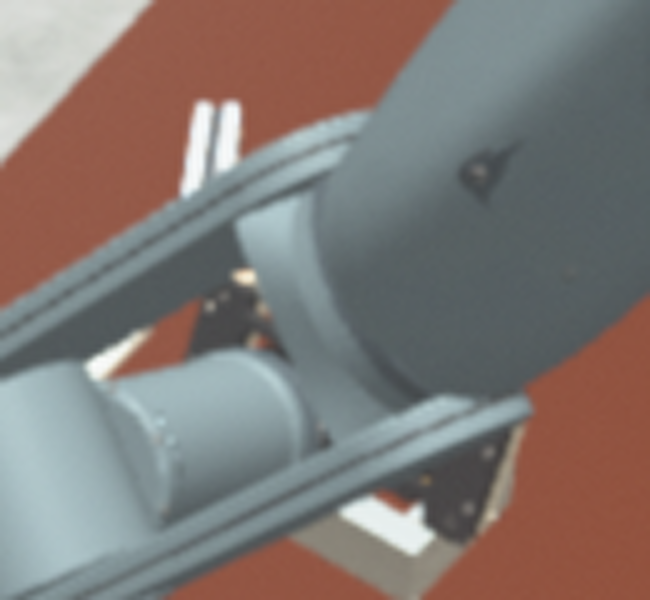

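```bash
python3 -m jog '[[0,0,0,0,0,0,255],[0,0,0,0,0,0,255],[0,0,0,0,0,0,255],[0,0,0,0,0,0,255],[0,0,0,0,0,0,255]]'
python3 - <<'E'
from h import *
s=monitor.sense();M=R.from_quat(s['eef_rot']).as_matrix();print(s['wrist_force'],s['ft_torque'],M.round(3))
c=-1.80;ex=np.array([np.cos(c),np.sin(c),0]);ey=np.array([-np.sin(c),np.cos(c),0])
print('-ex 10mm',(M.T@-ex/3).round(3),'-ey 10mm',(M.T@-ey/3).round(3),'down 1mm',(M.T@[0,0,-1]/30).round(3))
im=imaging.capture('top');cv2.imwrite('pics/t11f.png',im);crop(im,270,200,370,280,6,'t11.png')
E
```

```text
clock: 18.05
position: [0.5617, -0.0357, 0.0763]
eef_rot: [0.853, -0.098, -0.056, 0.509]
wrist_force: [0.1, 0.2, 3.8]
opening: 0.32
[0.10756691 0.17824034 3.8316647 ] [-0.01216349 -0.05808202 -0.0411922 ] [[ 0.974 -0.11  -0.195]
 [-0.224 -0.463 -0.857]
 [ 0.004  0.879 -0.476]]
-ex 10mm [ 0.001 -0.159 -0.293] -ey 10mm [-0.333  0.001 -0.001] down 1mm [-0.    -0.029  0.016]
```

View pics/t11.png

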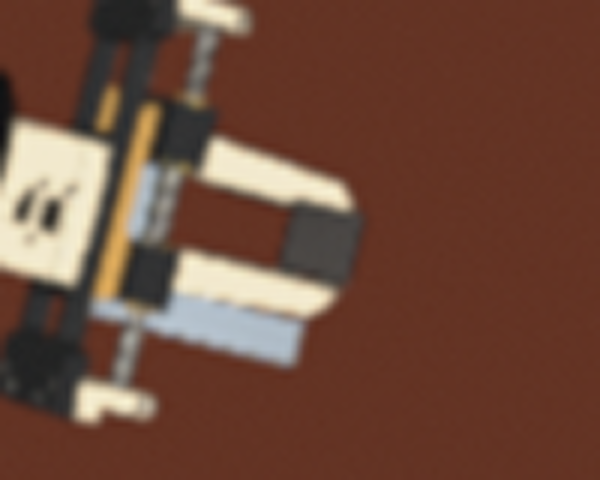

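```bash
python3 -m jog '[[0,0.009,-0.005,0,0,0,255],[-0.06,-0.08,-0.146,0,0,0,255],[-0.06,-0.08,-0.146,0,0,0,255],[0,0,0,0,0,0,255]]'
python3 - <<'E'
from h import *
s=monitor.sense();print(s['wrist_force'],s['ft_torque'])
im=imaging.capture('top');crop(im,270,200,370,280,6,'t12.png')
E
```

```text
clock: 18.6
position: [0.5599, -0.0251, 0.0763]
eef_rot: [0.853, -0.098, -0.057, 0.509]
wrist_force: [-1.0, -2.0, 6.6]
opening: 0.316
[-0.9682368  -1.98773479  6.62559109] [-0.62775119  0.11512911  0.01395748]
```

View pics/t12.png

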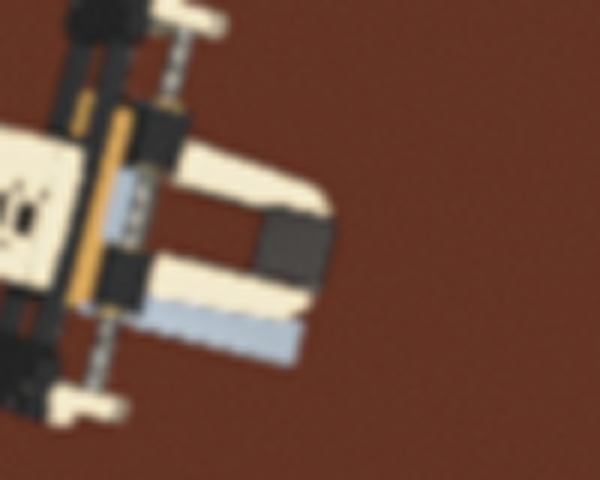

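```bash
python3 -m jog '[[0,0.018,-0.01,0,0,0,255],[-0.04,-0.16,-0.293,0,0,0,255],[-0.04,-0.16,-0.293,0,0,0,255],[0,0,0,0,0,0,255]]'
python3 - <<'E'
from h import *
s=monitor.sense();print(s['wrist_force'],s['ft_torque'])
im=imaging.capture('top');crop(im,270,200,370,280,6,'t13.png')
E
```

```text
clock: 19.15
position: [0.5624, -0.0037, 0.0764]
eef_rot: [0.854, -0.098, -0.056, 0.508]
wrist_force: [-1.0, 2.8, 5.2]
opening: 0.319
[-0.96157759  2.83966704  5.22627586] [ 0.18990505  0.14149021 -0.2977393 ]
```

View pics/t13.png

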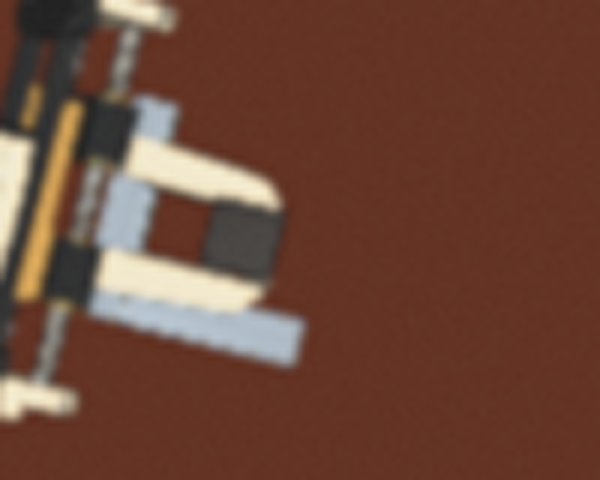

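```bash
cat > cap.py <<'E'
from h import *
import sys
u,v=270+float(sys.argv[1])/6-.4,200+float(sys.argv[2])/6-.4
for A in((.5464,.0456,-1.795),(.5467,.0445,-1.80)):
    c=A[2];p=ray('top',(u,v),.17);d=p[:2]-A[:2];print('cap',p.round(4),'angle xy mm',(np.array([d@[np.cos(c),np.sin(c)],d@[-np.sin(c),np.cos(c)]])*1e3).round(1))
E
python3 cap.py 244 240; python3 cap.py 207 228; python3 piv.py|tail -1
```

```text
cap [ 0.5595 -0.0065  0.17  ] angle xy mm [47.9 24.4]
cap [ 0.5595 -0.0065  0.17  ] angle xy mm [46.8 24.1]
cap [0.564  0.0085 0.17  ] angle xy mm [32.3 25.5]
cap [0.564  0.0085 0.17  ] angle xy mm [31.1 25.1]
elev 88.53 az 1.4548 F [-0.91  5.06  5.45] T [ 0.307  0.107 -0.267] t 19.2 op 0.32
```

```bash
python3 -m jog '[[0,0.015,-0.008,0,0,0,255],[-0.06,-0.13,-0.243,0,0,0,255],[-0.06,-0.13,-0.243,0,0,0,255],[0,-0.13,-0.243,0,0,0,255],[0,0,0,0,0,0,255]]'
python3 - <<'E'
from h import *
s=monitor.sense();print(s['wrist_force'],s['ft_torque'])
im=imaging.capture('top');crop(im,270,200,370,280,6,'t14.png')
E
```

```text
clock: 19.82
position: [0.5647, 0.0206, 0.0768]
eef_rot: [0.854, -0.098, -0.056, 0.508]
wrist_force: [-0.2, -1.3, -1.4]
opening: 0.32
[-0.22438258 -1.27655    -1.35885765] [ 0.7094026 -0.2303509 -0.0156917]
```

View pics/t14.png

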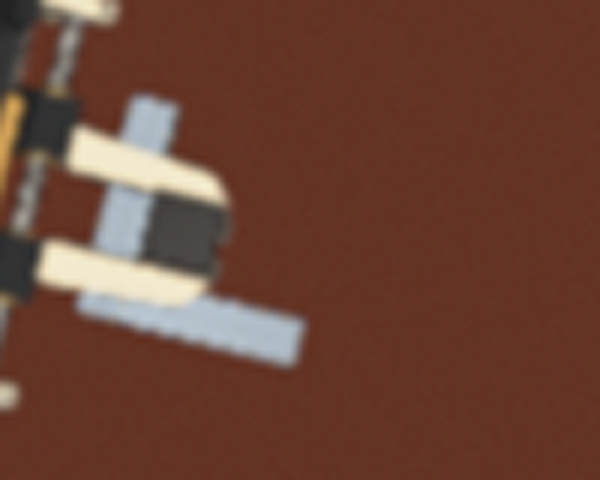

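```bash
python3 cap.py 186 233;python3 -m jog '[[0,-0.006,0.004,0,0,0,255],[0,0,0,0,0,0,255]]'; python3 piv.py|tail -1
```

```text
cap [0.5619 0.0169 0.17  ] angle xy mm [24.5 21.5]
cap [0.5619 0.0169 0.17  ] angle xy mm [23.4 21.1]
clock: 20.12
position: [0.5643, 0.0195, 0.0769]
eef_rot: [0.854, -0.098, -0.057, 0.509]
wrist_force: [0.2, -0.6, -1.9]
opening: 0.325
elev 88.46 az 1.4378 F [ 0.17 -0.56 -1.89] T [ 0.701 -0.259 -0.036] t 20.125 op 0.325
```

```bash
python3 -m jog '[[0,-0.015,0.008,0,0,0,255],[0,0,0,0,0,0,255]]'; python3 piv.py|tail -1
```

```text
clock: 20.38
position: [0.5644, 0.0196, 0.0764]
eef_rot: [0.854, -0.098, -0.057, 0.509]
wrist_force: [0.7, -0.3, -2.2]
opening: 0.319
elev 88.46 az 1.4423 F [ 0.66 -0.31 -2.2 ] T [ 0.713 -0.248 -0.027] t 20.375 op 0.319
```

```bash
python3 -m jog '[[0,-0.015,0.008,0,0,0,255],[0,0,0,0,0,0,255]]'; python3 piv.py|tail -1
```

```text
clock: 20.62
position: [0.5644, 0.0197, 0.0763]
eef_rot: [0.853, -0.098, -0.056, 0.509]
wrist_force: [-0.8, 0.1, 0.8]
opening: 0.318
elev 88.42 az 1.451 F [-0.79  0.07  0.77] T [ 0.333 -0.065 -0.096] t 20.625 op 0.318
```

```bash
python3 -m jog '[[0,-0.063,-0.117,0,0,0,255],[0,-0.032,-0.059,0,0,0,255],[0,0,0,0,0,0,255]]'; python3 piv.py|tail -1;python3 -m jog '[[0,-0.016,-0.029,0,0,0,255],[0,0,0,0,0,0,255]]'; python3 piv.py|tail -1
```

```text
clock: 21.0
position: [0.5658, 0.0257, 0.0763]
eef_rot: [0.853, -0.098, -0.056, 0.509]
wrist_force: [-0.7, -1.3, 3.4]
opening: 0.319
elev 88.42 az 1.452 F [-0.67 -1.32  3.41] T [-0.133 -0.011  0.003] t 21.0 op 0.319
clock: 21.25
position: [0.5659, 0.0264, 0.0764]
eef_rot: [0.853, -0.098, -0.056, 0.509]
wrist_force: [-1.0, -3.0, 2.8]
opening: 0.324
elev 88.41 az 1.4494 F [-1.03 -3.    2.8 ] T [-0.543  0.033 -0.036] t 21.25 op 0.324
```

Run:
```python
from h import *
im=imaging.capture('top');cv2.imwrite('pics/t15f.png',im);crop(im,270,200,370,280,6,'t15.png')
```

```text
(no output)
```

View pics/t15.png

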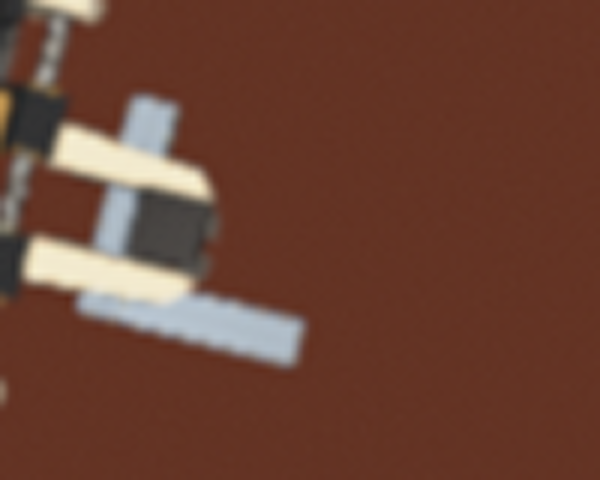

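```bash
python3 cap.py 174 233; python3 -m jog '[[0,-0.02,-0.038,0,0,0,255],[0,-0.02,-0.038,0,0,0,255],[0,0,0,0,0,0,255]]'; python3 piv.py|tail -1
```

```text
cap [0.5618 0.0217 0.17  ] angle xy mm [19.9 20.3]
cap [0.5618 0.0217 0.17  ] angle xy mm [18.7 19.9]
clock: 21.68
position: [0.5663, 0.0282, 0.0763]
eef_rot: [0.853, -0.098, -0.057, 0.509]
wrist_force: [-1.2, -7.6, 2.7]
opening: 0.323
elev 88.34 az 1.4202 F [-1.21 -7.65  2.75] T [-1.06   0.133  0.078] t 21.675 op 0.323
```

```bash
python3 -m jog '[[0,0.013,0.024,0,0,0,255],[0,0,0,0,0,0,255]]'; python3 piv.py|tail -1
python3 - <<'E'
from fit import *
im=imaging.capture('top');cv2.imwrite('pics/t16f.png',im);crop(im,270,200,370,280,6,'t16.png')
a=cv2.imread('pics/top0.png')
import cv2
# compare block free ends: lower wall tip and upper wall tip
for r in ((305,245,325,265),(288,212,304,224)):
    A=a[r[1]:r[3],r[0]:r[2]].astype(np.float32).sum(2);B=im[r[1]:r[3],r[0]:r[2]].astype(np.float32).sum(2)
    print(r,cv2.phaseCorrelate(A,B),np.abs(A-B).max())
E
```

```text
clock: 21.92
position: [0.5663, 0.0281, 0.0763]
eef_rot: [0.853, -0.098, -0.057, 0.509]
wrist_force: [-1.4, -5.8, 5.6]
opening: 0.322
elev 88.42 az 1.4422 F [-1.37 -5.8   5.61] T [-0.96   0.182  0.011] t 21.925 op 0.322
(305, 245, 325, 265) ((0.15701033234977224, -0.08412998360520518), 0.9864966249465943) 46.0
(288, 212, 304, 224) ((0.18140147972846155, -0.025797826732978812), 0.5535088653365771) 284.0
```

View pics/t16.png

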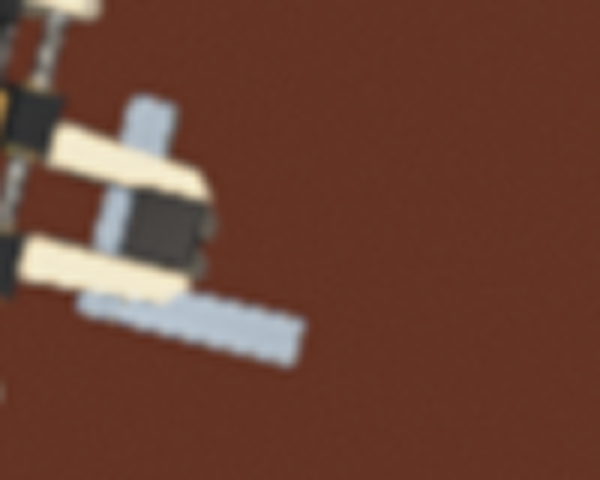

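```bash
cat > blk.py <<'E'
from h import *
import sys
# block tip tracking: compare frame argv[1] with start, by ECC on regions free of robot
a=cv2.imread('pics/top0.png').astype(np.float32).mean(2)
for f in sys.argv[1:]:
    b=cv2.imread('pics/'+f).astype(np.float32).mean(2);o=[]
    for r in ((303,243,326,266),(287,211,303,223)):
        W=np.eye(2,3,dtype=np.float32)
        try:
            cc,W=cv2.findTransformECC(a[r[1]:r[3],r[0]:r[2]],b[r[1]:r[3],r[0]:r[2]],W,cv2.MOTION_TRANSLATION);o.append((W[:,2].round(2),round(cc,3)))
        except Exception as e:o.append('x')
    print(f,o)
E
python3 blk.py top6f.png top8f.png t11f.png t15f.png t16f.png
```

```text
top6f.png ['x', (array([ 1.77, -1.17], dtype=float32), 0.496)]
top8f.png [(array([ 1.61, -5.56], dtype=float32), 0.708), 'x']
t11f.png [(array([ 2.14, -5.05], dtype=float32), 0.724), (array([-0.08,  3.87], dtype=float32), 0.37)]
t15f.png [(array([ 0.01, -0.  ], dtype=float32), 0.999), (array([-0.02,  0.01], dtype=float32), 0.999)]
t16f.png [(array([ 0.07, -0.03], dtype=float32), 0.999), (array([-0.18, -0.03], dtype=float32), 0.998)]
```

```bash
python3 -m jog '[[0,0.013,0.024,0,0,0,255],[0,0.01,-0.006,0,0,0,255],[0,0,0,0,0,0,255]]'; python3 piv.py|tail -1
python3 - <<'E'
from h import *
im=imaging.capture('top');cv2.imwrite('pics/t17f.png',im)
E
python3 blk.py t17f.png
```

```text
clock: 22.35
position: [0.5662, 0.0278, 0.0763]
eef_rot: [0.854, -0.098, -0.056, 0.508]
wrist_force: [-1.6, -2.2, 4.2]
opening: 0.319
elev 88.48 az 1.4515 F [-1.62 -2.18  4.24] T [-0.544  0.144 -0.107] t 22.35 op 0.319
t17f.png [(array([ 0.07, -0.03], dtype=float32), 0.999), (array([-0.17,  0.02], dtype=float32), 0.998)]
```

```bash
python3 -m jog '[[-0.06,0.008,0.015,0,0,0,255],[-0.04,0,0,0,0,0,255],[0,0,0,0,0,0,255]]'; python3 piv.py|tail -1;  python3 -m jog '[[-0.025,0,0,0,0,0,255],[0,0,0,0,0,0,255]]'; python3 piv.py|tail -1
```

```text
clock: 22.78
position: [0.5638, 0.0281, 0.0763]
eef_rot: [0.854, -0.098, -0.056, 0.508]
wrist_force: [3.6, -0.1, 4.7]
opening: 0.325
elev 88.52 az 1.5058 F [ 3.55 -0.13  4.66] T [-0.213 -0.553  0.552] t 22.775 op 0.325
clock: 23.02
position: [0.5626, 0.0281, 0.0763]
eef_rot: [0.854, -0.098, -0.056, 0.508]
wrist_force: [3.6, -0.2, 4.4]
opening: 0.323
elev 88.49 az 1.4633 F [ 3.57 -0.15  4.35] T [-0.19  -0.555  0.611] t 23.025 op 0.323
```

```bash
python3 -m jog '[[0,0.011,-0.006,0,0,0,255],[-0.02,0,0,0,0,0,255],[0,0,0,0,0,0,255]]'; python3 piv.py|tail -1;  python3 - <<'E'
from h import *
im=imaging.capture('top');cv2.imwrite('pics/t18f.png',im);crop(im,270,200,370,280,6,'t18.png')
E
python3 blk.py t18f.png
```

```text
clock: 23.4
position: [0.5615, 0.028, 0.0763]
eef_rot: [0.854, -0.098, -0.057, 0.508]
wrist_force: [2.4, 0.2, 1.4]
opening: 0.321
elev 88.47 az 1.4145 F [2.43 0.18 1.39] T [ 0.09  -0.481  0.343] t 23.4 op 0.321
t18f.png [(array([ 0.06, -0.05], dtype=float32), 0.999), (array([-0.16,  0.01], dtype=float32), 0.998)]
```

View pics/t18.png

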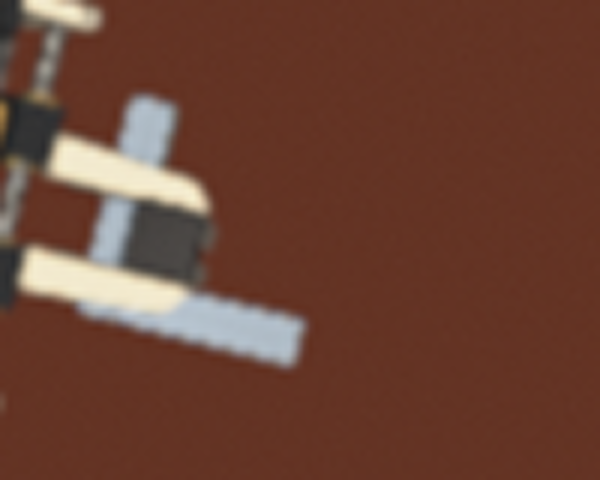

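```bash
python3 cap.py 169 244; python3 -m jog '[[-0.025,0,0,0,0,0,255],[0,0,0,0,0,0,255]]'; python3 piv.py|tail -1;python3 -m jog '[[-0.025,0,0,0,0,0,255],[0,0,0,0,0,0,255]]'; python3 piv.py|tail -1
```

```text
cap [0.5573 0.0236 0.17  ] angle xy mm [19.  15.6]
cap [0.5573 0.0236 0.17  ] angle xy mm [17.9 15.1]
clock: 23.7
position: [0.5607, 0.0282, 0.0763]
eef_rot: [0.854, -0.098, -0.057, 0.509]
wrist_force: [1.2, -0.2, 0.8]
opening: 0.322
elev 88.47 az 1.4104 F [ 1.25 -0.17  0.75] T [ 0.304 -0.418  0.245] t 23.7 op 0.322
clock: 23.95
position: [0.5599, 0.0284, 0.0763]
eef_rot: [0.854, -0.098, -0.057, 0.509]
wrist_force: [1.3, -0.2, 0.4]
opening: 0.32
elev 88.46 az 1.41 F [ 1.32 -0.22  0.43] T [ 0.393 -0.296  0.157] t 23.95 op 0.32
```

```bash
python3 -m jog '[[-0.025,0,0,0,0,0,255],[0,0,0,0,0,0,255]]'; python3 piv.py|tail -1;python3 -m jog '[[-0.025,0,0,0,0,0,255],[0,0,0,0,0,0,255]]'; python3 piv.py|tail -1
```

```text
clock: 24.2
position: [0.5593, 0.0285, 0.0764]
eef_rot: [0.854, -0.098, -0.057, 0.508]
wrist_force: [0.6, -0.5, -1.3]
opening: 0.321
elev 88.47 az 1.4195 F [ 0.61 -0.45 -1.28] T [ 0.476 -0.326  0.134] t 24.2 op 0.321
clock: 24.45
position: [0.5592, 0.0286, 0.0764]
eef_rot: [0.854, -0.098, -0.056, 0.508]
wrist_force: [3.8, -2.4, -2.4]
opening: 0.321
elev 88.48 az 1.4587 F [ 3.77 -2.39 -2.45] T [ 0.563 -0.668  0.559] t 24.45 op 0.321
```

```bash
python3 -m jog '[[0,-0.015,0.008,0,0,0,255],[0,-0.015,0.008,0,0,0,255],[0,0,0,0,0,0,255]]'; python3 piv.py|tail -1
python3 - <<'E'
from h import *
im=imaging.capture('top');cv2.imwrite('pics/t19f.png',im);crop(im,270,200,370,280,6,'t19.png')
im=imaging.capture('side');cv2.imwrite('pics/s19f.png',im)
E
python3 blk.py t19f.png
```

```text
clock: 24.82
position: [0.5592, 0.0286, 0.0763]
eef_rot: [0.853, -0.098, -0.056, 0.509]
wrist_force: [4.2, -0.9, 2.5]
opening: 0.321
elev 88.42 az 1.4805 F [ 4.19 -0.93  2.46] T [-0.06  -0.489  0.644] t 24.825 op 0.321
t19f.png [(array([ 0.06, -0.02], dtype=float32), 1.0), (array([-0.15, -0.  ], dtype=float32), 0.998)]
```

View pics/t19.png

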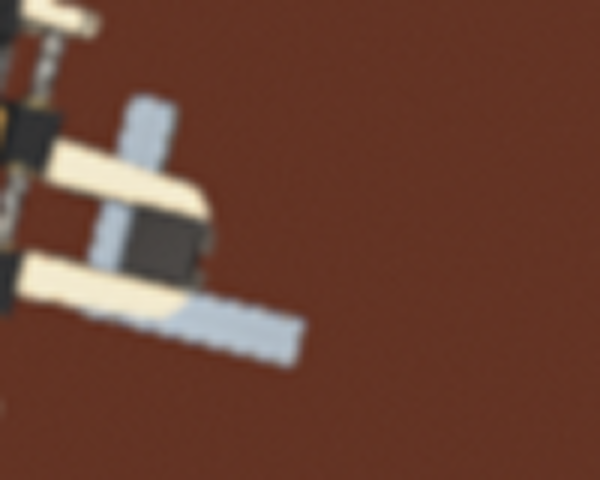

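```bash
python3 -m jog '[[0,-0.01,-0.018,0,0,0,255],[0,0,0,0,0,0,255],[0,0,0,0,0,0,255]]'; python3 piv.py|tail -1; python3 -m jog '[[0,-0.01,-0.018,0,0,0,255],[0,0,0,0,0,0,255]]'; python3 piv.py|tail -1
```

```text
clock: 25.3
position: [0.5593, 0.0288, 0.0763]
eef_rot: [0.853, -0.098, -0.056, 0.509]
wrist_force: [4.6, -3.3, 4.3]
opening: 0.32
elev 88.39 az 1.4693 F [ 4.59 -3.26  4.28] T [-0.517 -0.452  0.691] t 25.3 op 0.32
clock: 25.55
position: [0.5593, 0.029, 0.0763]
eef_rot: [0.853, -0.098, -0.056, 0.509]
wrist_force: [3.4, -5.2, 2.8]
opening: 0.32
elev 88.34 az 1.4544 F [ 3.39 -5.25  2.81] T [-0.779 -0.41   0.826] t 25.55 op 0.32
```

```bash
python3 -m jog '[[0,0,0,0,0,0,150],[0,0,0,0,0,0,150],[0,0,0,0,0,0,150]]'; python3 piv.py|tail -1
python3 - <<'E'
from h import *
im=imaging.capture('top');cv2.imwrite('pics/t20f.png',im);crop(im,270,200,370,280,6,'t20.png')
E
python3 blk.py t20f.png
```

```text
clock: 25.92
position: [0.5586, 0.0302, 0.0752]
eef_rot: [0.854, -0.098, -0.057, 0.508]
wrist_force: [-0.6, 0.1, 0.1]
opening: 0.41
elev 88.47 az 1.3959 F [-0.59  0.1   0.14] T [ 0.392 -0.195 -0.024] t 25.925 op 0.41
t20f.png [(array([ 0.06, -0.05], dtype=float32), 1.0), (array([-0.15,  0.  ], dtype=float32), 0.998)]
```

View pics/t20.png

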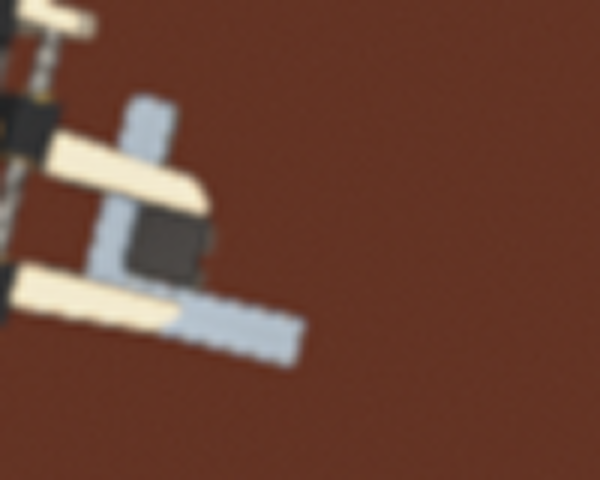

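```bash
python3 -m jog '[[0,0,0,0,0,0,90],[0,0,0,0,0,0,90],[0,0,0,0,0,0,90],[0,0,-0.4,0,0,0,90],[0,0,-0.8,0,0,0,90]]';python3 -m jog '[[0,0,-1,0,0,0,90],[0,0,-1,0,0,0,90],[0,0.5,-1,0,0,0,90],[0,1,-0.5,0,0,0,90],[0,1,0,0,0,0,90]]'
python3 - <<'E'
from h import *
im=imaging.capture('top');cv2.imwrite('pics/t21f.png',im);crop(im,270,200,370,280,6,'t21.png')
im=imaging.capture('side');cv2.imwrite('pics/s21f.png',im)
E
python3 blk.py t21f.png
```

```text
clock: 26.6
position: [0.566, 0.0609, 0.093]
eef_rot: [0.853, -0.098, -0.057, 0.509]
wrist_force: [0.9, -0.7, -0.4]
opening: 0.646
clock: 27.22
position: [0.5789, 0.1177, 0.2102]
eef_rot: [0.854, -0.097, -0.055, 0.508]
wrist_force: [0.7, 0.0, 0.4]
opening: 0.643
t21f.png [(array([ 0.07, -0.05], dtype=float32), 0.999), (array([-0.16,  0.  ], dtype=float32), 0.998)]
```

View pics/t21.png

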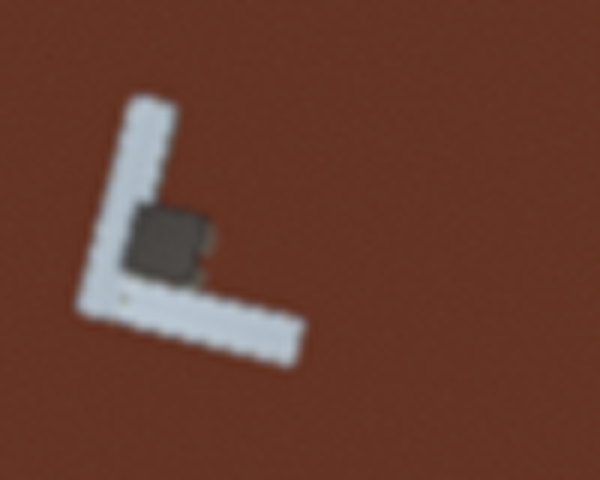

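View pics/s21f.png

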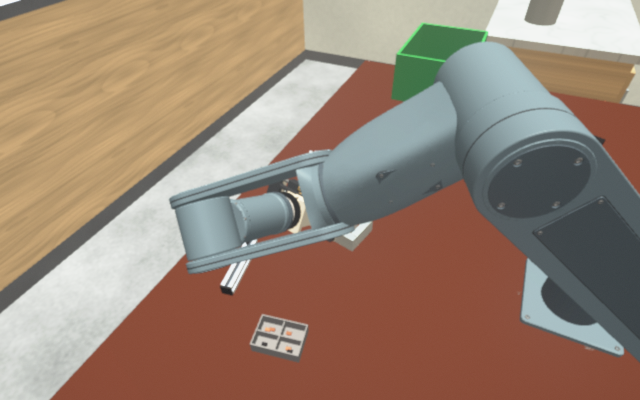

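```bash
python3 -m jog '[[0,1,-0.6,0,0,0,90],[0,1,-0.6,0,0,0,90],[0,1,-0.6,0.5,0,0,90],[0,1,-0.4,1,0,0,90],[-1,0,0,1,0,0,90]]'; python3 -m jog '[[-1,0,0,1,0,0,90],[-1,0,0,1,0,0,90],[-1,0,0,1,0,0,90],[-1,0.3,0,1,0,0,90],[-1,0.8,0,0,0,0,90]]'
```

```text
clock: 27.95
position: [0.5502, 0.1217, 0.3466]
eef_rot: [0.944, -0.109, -0.031, 0.308]
wrist_force: [0.4, 0.3, -0.7]
opening: 0.647
clock: 28.58
position: [0.3937, 0.1221, 0.3443]
eef_rot: [0.993, -0.114, 0.005, -0.031]
wrist_force: [0.0, -1.1, 1.0]
opening: 0.649
```

```bash
python3 -m jog '[[0,1,0,0,0,0,90],[0,1,0,0,0,0,90],[0,1,0,0,0,0,90],[0,1,0,0,0,0,90],[0,1,0,0,0,0,90]]'; python3 -m jog '[[0,1,0,0,0,0,90],[0,1,0,0,0,0,90],[0,1,0,0,0,0,90],[0,1,0,0,0,0,90],[0,1,0,0,0,0,90]]'; python3 -m jog '[[0,1,0,0,0,0,90],[0,1,0,0,0,0,90],[0,1,0,0,0,0,90],[0,0,0,0,0,0,90]]';python3 - <<'E'
from h import *
im=imaging.capture('top');cv2.imwrite('pics/t22f.png',im)
t=cv2.resize(im[205:275,275:345],(395,395),interpolation=cv2.INTER_CUBIC)
im=imaging.capture('side');cv2.imwrite('pics/s22f.png',im)
s=cv2.resize(im[165:265,300:400],(395,395),interpolation=cv2.INTER_CUBIC);cv2.imwrite('pics/b22.png',np.hstack([t,s]))
E
python3 blk.py t22f.png
```

```text
clock: 29.2
position: [0.3611, -0.0237, 0.3348]
eef_rot: [0.993, -0.113, 0.005, -0.03]
wrist_force: [0.6, -0.2, -0.3]
opening: 0.647
clock: 29.82
position: [0.3277, -0.1698, 0.3257]
eef_rot: [0.993, -0.113, 0.005, -0.03]
wrist_force: [0.1, -0.9, 0.4]
opening: 0.649
clock: 30.32
position: [0.3075, -0.2578, 0.3198]
eef_rot: [0.993, -0.114, 0.004, -0.031]
wrist_force: [0.0, 0.3, 0.5]
opening: 0.646
t22f.png [(array([ 0.07, -0.05], dtype=float32), 0.999), (array([-0.16,  0.01], dtype=float32), 0.998)]
```

View pics/b22.png

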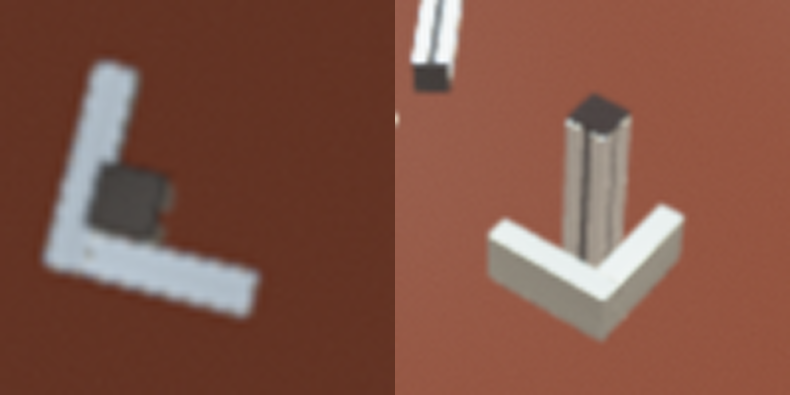

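View pics/s22f.png

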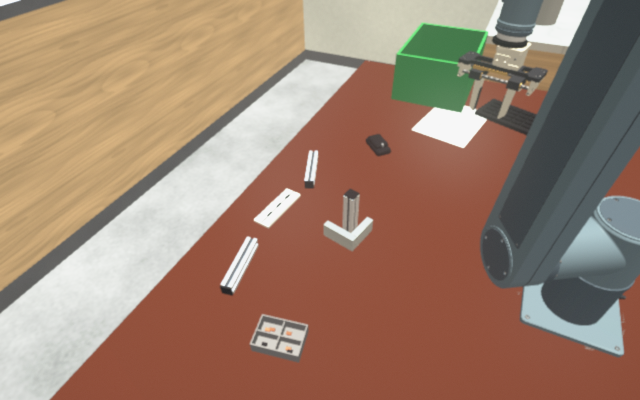

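```bash
cat > fit2.py <<'E'
from fit import *
import sys
def compose(p): # angle pose + post in angle frame
    ax,ay,at,px,py,pt=p
    A=[T((ax,ay,at),b) for b in ANG]
    c,s=np.cos(at),np.sin(at);w=(ax+c*px-s*py,ay+s*px+c*py,at+pt)
    B=T(w,box(-.015,.015,-.015,.015,0,.17));C=T(w,box(-.015,.015,-.015,.015,.1699,.17));return A,B,C
def run(n,f,roi,p0):
    u0,v0,u1,v1=roi;I=cv2.imread('pics/'+f)[v0:v1,u0:u1].astype(float)
    def layers(p):
        A,B,C=compose(p)
        ma=render(n,A,roi);wall=render(n,[a for a in A],roi)
        top=[]
        for b in A: top.append(b[b[:,2]>.04])
        mt=render(n,top,roi);mb=render(n,[B],roi);mc=render(n,[C],roi)
        if n=='top':
            # post in front of walls
            L=[mc,np.clip(mb-mc,0,1),(1-mb)*mt,(1-mb)*np.clip(ma-mt,0,1)]
        else:
            L=[mc,np.clip(mb-mc,0,1)*(1-ma),mt*(1-mc),np.clip(ma-mt,0,1)*(1-mc)]
        L.append(np.clip(1-sum(L),0,1))
        return [cv2.GaussianBlur(l,(0,0),.5) for l in L]
    def cost(p):
        X=np.stack([l.ravel() for l in layers(p)],1);Y=I.reshape(-1,3)
        c,*_=np.linalg.lstsq(X.T@X+1e-3*np.eye(5),X.T@Y,rcond=None);return ((X@c-Y)**2).mean()
    p=np.array(p0);st=np.array([.003,.003,.03,.003,.003,.05])
    for k in range(4):
        sim=np.vstack([p]+[p+st*np.eye(6)[i]/2**k for i in range(6)])
        r=minimize(cost,p,method='Nelder-Mead',options=dict(initial_simplex=sim,xatol=5e-5,fatol=1e-3,maxiter=500));p=r.x
    print(n,f,'angle',p[:3].round(4),'post in angle mm',(p[3:5]*1e3).round(2),'yaw deg',np.degrees(p[5]).round(2),'cost',round(r.fun,2))
    return p
if __name__=='__main__':
    tag=sys.argv[1]
    run('top',f't{tag}f.png',(276,206,328,268),[.5464,.0456,-1.795,.016,.016,0.])
    run('side',f's{tag}f.png',(318,184,380,256),[.5476,.042,-1.79,.016,.016,0.])
E
python3 fit2.py 22
```

```text
top t22f.png angle [ 0.5464  0.0453 -1.7938] post in angle mm [16.78 15.98] yaw deg 0.9 cost 30.73
side s22f.png angle [ 0.5474  0.0452 -1.7993] post in angle mm [15.5  14.48] yaw deg 0.75 cost 51.65
```

Side view: the post stands cap up at (351,212), and its base is hidden behind the walls at (348,235). The fits put it at about (16.1, 15.2) mm in the block frame with under 1° of yaw. The block has moved by less than 0.2 px. There could still be a gap of about 1 mm at the end wall, so I'll give it one gentle low push that way with tilted, closed fingers.

```bash
cat > push.py <<'E'
from go import *
import sys
x,y,z=[float(a) for a in sys.argv[1:4]];A=np.array([.5467,.0450,0]);c=-1.797
ex=np.array([np.cos(c),np.sin(c),0]);ey=np.array([-np.sin(c),np.cos(c),0]);k=np.sqrt(.5)
zt=k*np.array([0,0,-1])-k*ex;Q=R.from_matrix(np.c_[ey,np.cross(zt,ey),zt])
delta(A+x*ex+y*ey+[0,0,z],Q)
s=monitor.sense();r=R.from_quat(s['eef_rot']).inv();print('-ex1mm',(r.apply(-ex)/30).round(4),'down10',(r.apply([0,0,-1])/3).round(3),'F ex,ey',(s['wrist_force']@ex).round(2),(s['wrist_force']@ey).round(2))
E
python3 push.py .06 .023 .16
```

```text
t 30.43 pos [ 0.3077 -0.2562  0.3203] F [ 0.7  0.1 -0.2] op 0.645
turn rows total [ 4.14 -0.02  0.  ]  shift now-axes [ 6.26 -9.22  5.94]  shift in target axes [ 6.28 -2.99 10.55]
q [-1.02 -0.05  1.67  0.05  1.57 -0.79]
-ex1mm [-0.     -0.0333  0.0021] down10 [-0.001  0.021  0.333] F ex,ey -0.22 0.64
```

```bash
python3 -m jog '[[1,0,0,1,0,0,255],[1,0,0,1,0,0,255],[1,0,0,1,0,0,255],[1,0,0,1,0,0,255],[1,0,0,0.14,0,0,255]]'; python3 -m jog '[[1,-0.5,1,0,0,0,255],[0.28,-0.5,1,0,0,0,255],[0,-0.5,1,0,0,0,255],[0,-0.5,1,0,0,0,255],[0,0,1,0,0,0,255]]'; python3 push.py .06 .023 .16
```

```text
clock: 31.05
position: [0.4544, -0.2909, 0.3189]
eef_rot: [0.917, -0.105, 0.043, -0.382]
wrist_force: [0.7, -0.3, 1.1]
opening: 0.16
clock: 31.68
position: [0.5253, -0.1517, 0.2579]
eef_rot: [0.919, -0.102, 0.045, -0.379]
wrist_force: [0.3, -1.2, 0.2]
opening: 0.006
t 31.68 pos [ 0.5253 -0.1517  0.2579] F [ 0.3 -1.2  0.2] op 0.006
turn rows total [ 0.02 -0.01  0.03]  shift now-axes [-0.01 -0.93  5.52]  shift in target axes [-0.01 -0.91  5.53]
q [-0.88  0.43  1.48  0.6   1.74 -0.71]
-ex1mm [ 0.0001 -0.0236  0.0235] down10 [-0.001  0.235  0.236] F ex,ey 1.06 0.6
```

```bash
python3 push.py .075 .023 .028 | sed -n 2p
```

```text
turn rows total [ 0.02 -0.01  0.03]  shift now-axes [-0.03  2.53  8.29]  shift in target axes [-0.01  2.56  8.28]
```

```bash
python3 -m jog '[[0,0.5,1,0,0,0,255],[0,0.5,1,0,0,0,255],[0,0.5,1,0,0,0,255],[0,0.5,1,0,0,0,255],[0,0.5,1,0,0,0,255]]'; python3 -m jog '[[0,0,1,0,0,0,255],[0,0,1,0,0,0,255],[0,0,0.25,0,0,0,255],[0,0,0,0,0,0,255]]'; python3 push.py .06 .023 .028;python3 - <<'E'
from h import *
im=imaging.capture('top');cv2.imwrite('pics/t23f.png',im)
t=cv2.resize(im[205:275,275:345],(395,395),interpolation=cv2.INTER_CUBIC)
im=imaging.capture('side');cv2.imwrite('pics/s23f.png',im)
s=cv2.resize(im[165:265,300:400],(395,395),interpolation=cv2.INTER_CUBIC);cv2.imwrite('pics/b23.png',np.hstack([t,s]))
E
```

```text
clock: 32.3
position: [0.5373, -0.1016, 0.0976]
eef_rot: [0.919, -0.103, 0.044, -0.379]
wrist_force: [-0.3, 0.3, 0.1]
opening: 0.007
clock: 32.8
position: [0.5479, -0.0564, 0.0506]
eef_rot: [0.919, -0.103, 0.044, -0.379]
wrist_force: [-0.5, -0.9, 0.4]
opening: 0.003
t 32.8 pos [ 0.5479 -0.0564  0.0506] F [-0.5 -0.9  0.4] op 0.003
turn rows total [ 0.01 -0.01  0.02]  shift now-axes [-0.03 -0.38  1.44]  shift in target axes [-0.03 -0.38  1.44]
q [-0.74  0.63  1.75  0.69  1.29 -0.9 ]
-ex1mm [ 0.     -0.0236  0.0235] down10 [-0.001  0.235  0.236] F ex,ey 0.98 -0.26
```

View pics/b23.png

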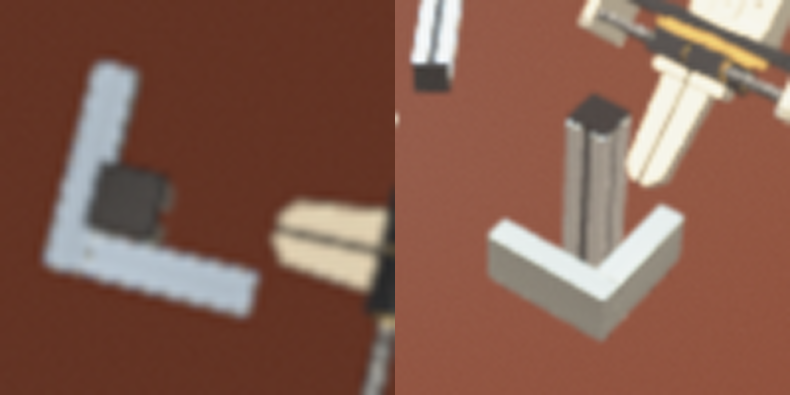

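```bash
python3 -m jog '[[0,0.2,0.6,0,0,0,255],[0,-0.25,0.5,0,0,0,255],[0,-0.33,0.34,0,0,0,255],[0,0,0,0,0,0,255],[0,0,0,0,0,0,255]]'; python3 push.py .044 .023 .028
```

```text
clock: 33.52
position: [0.5567, -0.0195, 0.0279]
eef_rot: [0.919, -0.103, 0.045, -0.379]
wrist_force: [-0.1, 0.0, 0.1]
opening: 0.004
t 33.52 pos [ 0.5567 -0.0195  0.0279] F [-0.1  0.   0.1] op 0.004
turn rows total [ 0.02 -0.01  0.02]  shift now-axes [-0.04 -0.39  0.39]  shift in target axes [-0.04 -0.39  0.39]
q [-0.68  0.66  1.79  0.74  1.22 -0.91]
-ex1mm [ 0.     -0.0236  0.0235] down10 [-0.001  0.235  0.236] F ex,ey 0.01 -0.08
```

16 mm left to the expected contact. I'll creep in from here.

```bash
python3 -m jog '[[0,-0.12,0.12,0,0,0,255],[0,-0.1,0.1,0,0,0,255],[0,0,0,0,0,0,255]]'; python3 push.py .044 .023 .028|tail -1; python3 -m jog '[[0,-0.035,0.035,0,0,0,255],[0,-0.035,0.035,0,0,0,255],[0,0,0,0,0,0,255]]'; python3 push.py .044 .023 .028|tail -1
```

```text
clock: 33.9
position: [0.5586, -0.0102, 0.0277]
eef_rot: [0.919, -0.104, 0.045, -0.379]
wrist_force: [0.1, -1.2, -0.3]
opening: 0.001
-ex1mm [-0.     -0.0236  0.0235] down10 [-0.001  0.235  0.236] F ex,ey 1.17 0.36
clock: 34.28
position: [0.5593, -0.0075, 0.0276]
eef_rot: [0.919, -0.104, 0.045, -0.379]
wrist_force: [1.3, 0.5, 0.3]
opening: 0.004
-ex1mm [-0.     -0.0236  0.0235] down10 [-0.001  0.235  0.236] F ex,ey -0.81 1.14
```

Run:
```python
from h import *
im=imaging.capture('top');cv2.imwrite('pics/t24f.png',im)
t=cv2.resize(im[205:275,275:345],(395,395),interpolation=cv2.INTER_CUBIC)
im=imaging.capture('side');cv2.imwrite('pics/s24f.png',im)
s=cv2.resize(im[165:265,300:400],(395,395),interpolation=cv2.INTER_CUBIC);cv2.imwrite('pics/b24.png',np.hstack([t,s]))
```

```text
(no output)
```

View pics/b24.png

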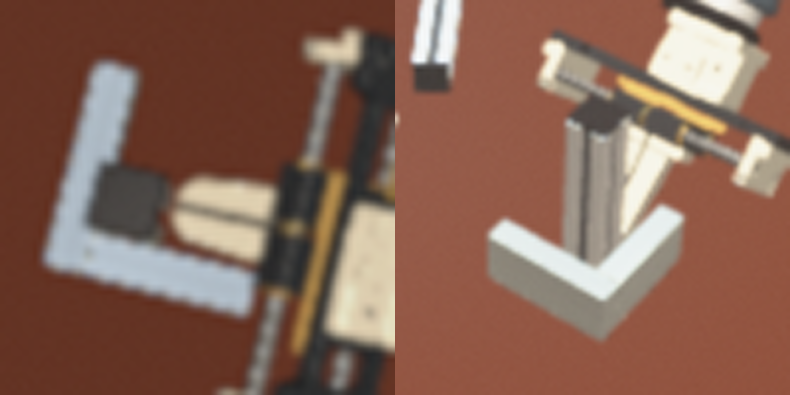

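```bash
for i in 1; do python3 -m jog '[[0,-0.03,0.03,0,0,0,255],[0,0,0,0,0,0,255]]'|sed -n 2p; python3 push.py .044 .023 .028|tail -1;  done; python3 -m jog '[[0,-0.03,0.03,0,0,0,255],[0,0,0,0,0,0,255]]'|sed -n 2p; python3 push.py .044 .023 .028|tail -1
```

```text
position: [0.5596, -0.0062, 0.0276]
-ex1mm [-0.     -0.0236  0.0235] down10 [-0.001  0.235  0.236] F ex,ey 0.35 -0.41
position: [0.5598, -0.005, 0.0276]
-ex1mm [-0.     -0.0236  0.0235] down10 [-0.001  0.235  0.236] F ex,ey -0.39 -0.27
```

```bash
python3 -m jog '[[0,-0.02,0.02,0,0,0,255],[0,0,0,0,0,0,255]]'|sed -n 2p; python3 push.py .044 .023 .028|tail -1
```

```text
position: [0.5601, -0.0044, 0.0276]
-ex1mm [-0.     -0.0236  0.0235] down10 [-0.001  0.235  0.236] F ex,ey 0.52 0.02
```

```bash
python3 -m jog '[[0,-0.02,0.02,0,0,0,255],[0,0,0,0,0,0,255]]'|sed -n 2p; python3 push.py .044 .023 .028|tail -1|cut -c 60-;python3 -m jog '[[0,-0.02,0.02,0,0,0,255],[0,0,0,0,0,0,255]]'|sed -n 2p; python3 push.py .044 .023 .028|tail -1|cut -c 60-
```

```text
position: [0.5605, -0.0037, 0.0277]
36] F ex,ey 2.0 -0.01
position: [0.5607, -0.0032, 0.0275]
37] F ex,ey 4.16 -0.19
```

```bash
python3 -m jog '[[0,0,0,0,0,0,255]]'|sed -n 2p; python3 push.py .044 .023 .028|tail -1|cut -c 60-
python3 - <<'E'
from h import *
im=imaging.capture('top');cv2.imwrite('pics/t25f.png',im)
E
python3 blk.py t25f.png; python3 -m jog '[[0,0.1,-0.1,0,0,0,255],[0,0.4,-0.4,0,0,0,255],[0,0.7,-0.7,0,0,0,255],[0,0.5,-1,0,0,0,255],[0,0,-1,0,0,0,255]]'
```

```text
position: [0.5607, -0.0032, 0.0276]
37] F ex,ey 5.34 1.07
t25f.png [(array([-0.14,  0.48], dtype=float32), 0.592), (array([-0.16,  0.01], dtype=float32), 0.998)]
clock: 36.42
position: [0.536, -0.1055, 0.0594]
eef_rot: [0.918, -0.105, 0.044, -0.379]
wrist_force: [0.2, 0.4, 0.4]
opening: 0.007
```

```bash
python3 -m jog '[[0,-0.5,-1,0,0,0,255],[0,-0.5,-1,0,0,0,255],[-1,-0.5,-1,0,0,0,255],[-1,0,-1,0,0,0,255],[0,0,0,0,0,0,255]]'
python3 - <<'E'
from h import *
for k in(26,27):
  im=imaging.capture('top');cv2.imwrite(f'pics/t{k}f.png',im)
  t=cv2.resize(im[205:275,275:345],(395,395),interpolation=cv2.INTER_CUBIC)
  im=imaging.capture('side');cv2.imwrite(f'pics/s{k}f.png',im)
s=cv2.resize(im[165:265,300:400],(395,395),interpolation=cv2.INTER_CUBIC);cv2.imwrite('pics/b26.png',np.hstack([t,s]))
E
python3 blk.py t26f.png; python3 fit2.py 26
```

```text
clock: 37.05
position: [0.4654, -0.1435, 0.1775]
eef_rot: [0.919, -0.105, 0.046, -0.378]
wrist_force: [0.7, 0.1, -0.1]
opening: 0.008
t26f.png [(array([ 0.05, -0.05], dtype=float32), 0.999), (array([-0.16,  0.  ], dtype=float32), 0.998)]
top t26f.png angle [ 0.5464  0.0452 -1.795 ] post in angle mm [15.84 16.  ] yaw deg 2.03 cost 29.54
side s26f.png angle [ 0.547   0.0449 -1.7897] post in angle mm [14.19 14.61] yaw deg 1.52 cost 51.46
```

View pics/b26.png

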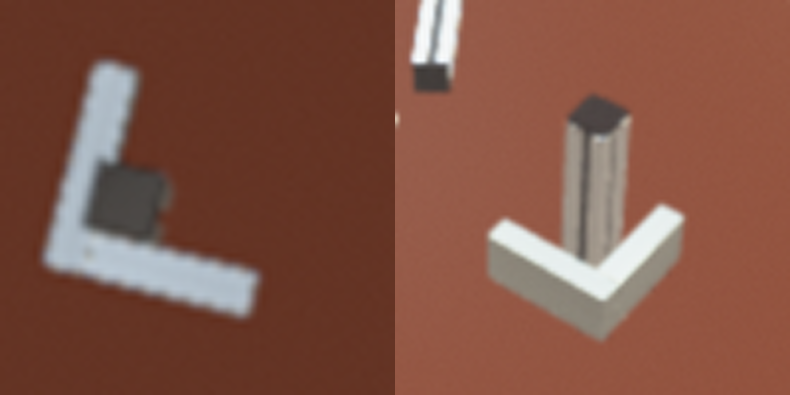

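View pics/t26f.png

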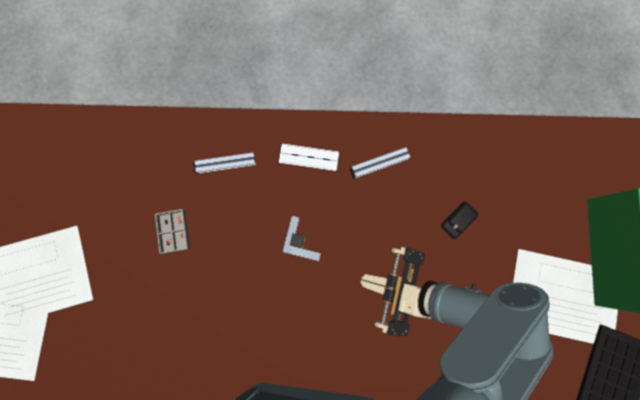

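The block hasn't moved and the end-wall gap has closed. My push landed about 9 mm off-centre and turned the post to about 1.8° of yaw, so I'll push again nearer the side wall, higher and lighter, to square it.

```bash
python3 push.py .06 .011 .052
```

```text
t 37.25 pos [ 0.4666 -0.1414  0.1757] F [-0.1 -0.3  0.1] op 0.007
turn rows total [ 0.01 -0.01  0.01]  shift now-axes [ 1.56 -0.38  6.21]  shift in target axes [ 1.58 -0.38  6.21]
q [-0.95  0.43  1.7   0.56  1.59 -0.89]
-ex1mm [-0.     -0.0236  0.0235] down10 [-0.001  0.235  0.236] F ex,ey 0.31 -0.04
```

```bash
python3 -m jog '[[0.8,-0.38,1,0,0,0,255],[0.76,0,1,0,0,0,255],[0,0,1,0,0,0,255],[0,0,1,0,0,0,255],[0,0,1,0,0,0,255]]'; python3 -m jog '[[0,0,0.7,0,0,0,255],[0,0,0.5,0,0,0,255],[0,0,0,0,0,0,255],[0,0,0,0,0,0,255]]'; python3 push.py .048 .011 .052;python3 - <<'E'
from h import *
im=imaging.capture('top');cv2.imwrite('pics/t28f.png',im)
t=cv2.resize(im[205:275,275:345],(395,395),interpolation=cv2.INTER_CUBIC)
im=imaging.capture('side');cv2.imwrite('pics/s28f.png',im)
s=cv2.resize(im[165:265,300:400],(395,395),interpolation=cv2.INTER_CUBIC);cv2.imwrite('pics/b28.png',np.hstack([t,s]))
E
```

```text
clock: 37.88
position: [0.5381, -0.0395, 0.0765]
eef_rot: [0.918, -0.104, 0.044, -0.379]
wrist_force: [0.1, -0.1, -0.1]
opening: 0.005
clock: 38.38
position: [0.5455, -0.0159, 0.053]
eef_rot: [0.918, -0.104, 0.046, -0.38]
wrist_force: [4.6, 1.1, 1.8]
opening: 0.008
t 38.38 pos [ 0.5455 -0.0159  0.053 ] F [4.6 1.1 1.8] op 0.008
turn rows total [ 0.01 -0.03  0.02]  shift now-axes [-0.05 -0.25  0.3 ]  shift in target axes [-0.05 -0.25  0.3 ]
q [-0.69  0.6   1.81  0.73  1.25 -0.9 ]
-ex1mm [-0.     -0.0236  0.0235] down10 [-0.002  0.235  0.236] F ex,ey -2.06 4.24
```

View pics/b28.png

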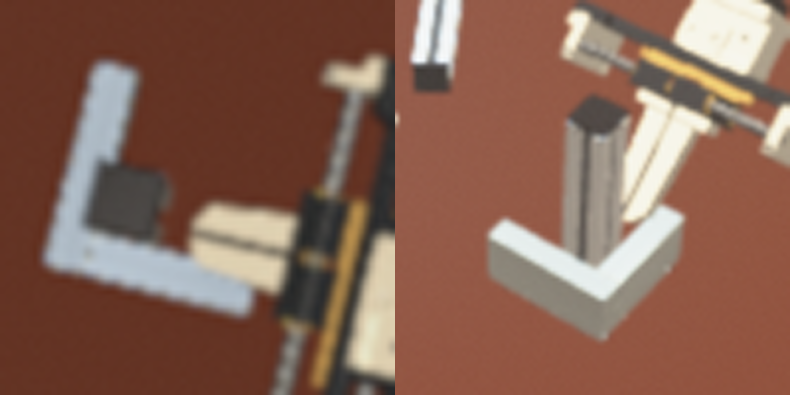

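The fingers are brushing the side wall (4 N along ey), so I'll ease away from it and up.

```bash
python3 -m jog '[[0.13,-0.05,-0.08,0,0,0,255],[0,-0.19,-0.19,0,0,0,255],[0,0,0,0,0,0,255]]'; python3 push.py .048 .014 .06;python3 - <<'E'
from h import *
im=imaging.capture('top');cv2.imwrite('pics/t29f.png',im)
E
python3 blk.py t26f.png t28f.png t29f.png
```

```text
clock: 38.85
position: [0.5475, -0.0181, 0.0639]
eef_rot: [0.919, -0.104, 0.045, -0.379]
wrist_force: [0.3, -0.5, 0.0]
opening: 0.006
t 38.85 pos [ 0.5475 -0.0181  0.0639] F [ 0.3 -0.5  0. ] op 0.006
turn rows total [ 0.02 -0.02  0.02]  shift now-axes [-0.03 -0.22  0.41]  shift in target axes [-0.03 -0.22  0.41]
q [-0.69  0.59  1.8   0.72  1.27 -0.88]
-ex1mm [ 0.     -0.0236  0.0235] down10 [-0.001  0.235  0.236] F ex,ey 0.37 0.42
t26f.png [(array([ 0.05, -0.05], dtype=float32), 0.999), (array([-0.16,  0.  ], dtype=float32), 0.998)]
t28f.png [(array([-0.9 , -0.72], dtype=float32), 0.506), (array([-0.16, -0.03], dtype=float32), 0.998)]
t29f.png [(array([-2.48, -0.78], dtype=float32), 0.456), (array([-0.16, -0.04], dtype=float32), 0.998)]
```

```bash
python3 -m jog '[[-0.1,-0.2,0.26,0,0,0,255],[0,-0.06,0.06,0,0,0,255],[0,0,0,0,0,0,255]]'; python3 push.py .044 .011 .06; python3 -m jog '[[0,-0.035,0.035,0,0,0,255],[0,0,0,0,0,0,255]]'|sed -n 2p; python3 push.py .044 .011 .06|tail -1|cut -c 60-
```

```text
clock: 39.28
position: [0.5469, -0.0048, 0.0621]
eef_rot: [0.919, -0.104, 0.044, -0.379]
wrist_force: [0.0, -0.6, -0.3]
opening: 0.005
t 39.27 pos [ 0.5469 -0.0048  0.0621] F [ 0.  -0.6 -0.3] op 0.005
turn rows total [ 0.01 -0.01  0.01]  shift now-axes [-0.01 -0.06  0.15]  shift in target axes [-0.01 -0.06  0.15]
q [-0.67  0.58  1.81  0.74  1.25 -0.87]
-ex1mm [ 0.     -0.0236  0.0235] down10 [-0.001  0.235  0.236] F ex,ey 0.6 0.17
position: [0.5475, -0.0039, 0.0622]
36] F ex,ey 0.03 -0.19
```

```bash
python3 -m jog '[[0,-0.025,0.025,0,0,0,255],[0,0,0,0,0,0,255]]'|sed -n 2p; python3 push.py .044 .011 .06|tail -1|cut -c 60-;python3 -m jog '[[0,-0.02,0.02,0,0,0,255],[0,0,0,0,0,0,255]]'|sed -n 2p; python3 push.py .044 .011 .06|tail -1|cut -c 60-
```

```text
position: [0.5477, -0.0028, 0.0622]
36] F ex,ey -0.06 0.7
position: [0.5478, -0.0019, 0.0622]
36] F ex,ey -0.03 -0.87
```

```bash
python3 -m jog '[[0,-0.02,0.02,0,0,0,255],[0,0,0,0,0,0,255]]'|sed -n 2p; python3 push.py .044 .011 .06|tail -1|cut -c 60-;python3 -m jog '[[0,-0.015,0.015,0,0,0,255],[0,0,0,0,0,0,255]]'|sed -n 2p; python3 push.py .044 .011 .06|tail -1|cut -c 60-
```

```text
position: [0.5481, -0.0012, 0.0622]
36] F ex,ey 0.78 -0.05
position: [0.5481, -0.0007, 0.0622]
36] F ex,ey 1.34 -1.57
```

```bash
python3 -m jog '[[0,-0.015,0.015,0,0,0,255],[0,0,0,0,0,0,255]]'|sed -n 2p; python3 push.py .044 .011 .06|tail -1|cut -c 60-
python3 - <<'E'
from h import *
im=imaging.capture('top');cv2.imwrite('pics/t30f.png',im)
cv2.imwrite('pics/b30.png',cv2.resize(im[205:275,275:345],(560,560),interpolation=cv2.INTER_CUBIC))
E
python3 blk.py t30f.png
```

```text
position: [0.5481, -0.0002, 0.0622]
36] F ex,ey 4.05 -2.49
t30f.png [(array([-1.89, -1.79], dtype=float32), 0.67), (array([-0.16, -0.03], dtype=float32), 0.998)]
```

View pics/b30.png

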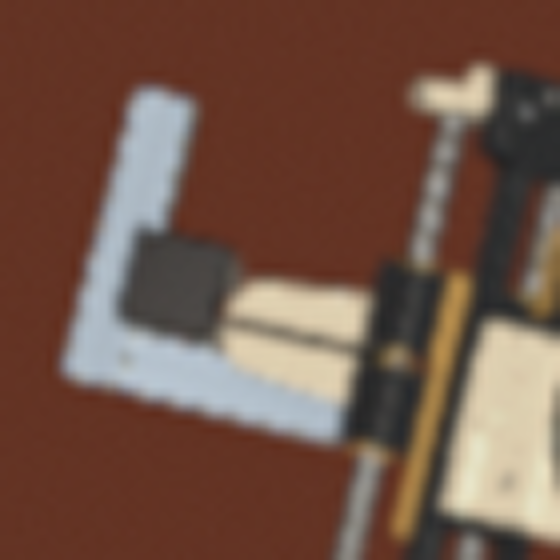

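```bash
python3 -m jog '[[0,0.1,-0.1,0,0,0,255],[0,0.3,-0.4,0,0,0,255],[0,0.3,-0.8,0,0,0,255],[0,0,-1,0,0,0,255],[0,0,-1,0,0,0,255]]' | head -2;python3 -m jog '[[0,-0.5,-1,0,0,0,255],[-1,-0.5,-1,0,0,0,255],[-1,0,-1,0,0,0,255],[0,0,0,0,0,0,255]]'
python3 - <<'E'
from h import *
im=imaging.capture('top');cv2.imwrite('pics/t31f.png',im)
t=cv2.resize(im[205:275,275:345],(395,395),interpolation=cv2.INTER_CUBIC)
im=imaging.capture('side');cv2.imwrite('pics/s31f.png',im)
s=cv2.resize(im[165:265,300:400],(395,395),interpolation=cv2.INTER_CUBIC);cv2.imwrite('pics/b31.png',np.hstack([t,s]))
E
python3 blk.py t31f.png; python3 fit2.py 31
```

```text
clock: 41.45
position: [0.5288, -0.0838, 0.1181]
clock: 41.95
position: [0.4604, -0.112, 0.2036]
eef_rot: [0.919, -0.105, 0.046, -0.378]
wrist_force: [0.2, 0.3, -1.1]
opening: 0.009
t31f.png [(array([ 0.04, -0.01], dtype=float32), 1.0), (array([-0.15, -0.04], dtype=float32), 0.998)]
top t31f.png angle [ 0.5464  0.0454 -1.7967] post in angle mm [15.96 15.71] yaw deg 0.96 cost 28.86
side s31f.png angle [ 0.5472  0.0451 -1.7972] post in angle mm [14.31 14.64] yaw deg 1.4 cost 50.17
```

View pics/b31.png

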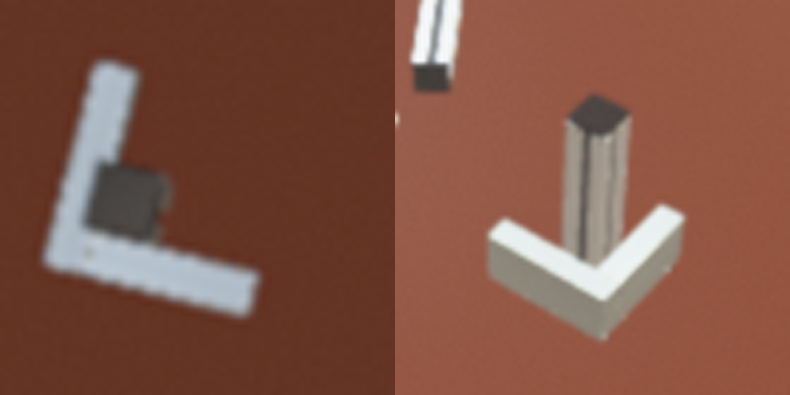

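Run:
```python
from h import *
from bench import job
a=cv2.imread('pics/top0.png').astype(float);b=cv2.imread('pics/t31f.png').astype(float);d=np.abs(a-b).max(2)
for n,r in dict(bread=(275,140,342,174),mouse=(438,198,482,242),tray=(150,205,192,257),d1=(190,148,260,176),d2=(348,145,412,180)).items(): print(n,d[r[1]:r[3],r[0]:r[2]].max())
print(monitor.sense()['clock']); print(job.sign_off())
```

```text
bread 3.0
mouse 4.0
tray 3.0
d1 3.0
d2 4.0
42.05
the job is handed in; nothing more can be done
None
```

I handed the job in at 42.05 s. The post is standing cap up in the inside corner of the angle block, and the gripper is clear of everything.

I raised the post by its capped end with the foot pivoting on the bench, gripped it again lower down, and slid it against both walls. Two gentle finger pushes then seated it.

**Position:** the two cameras put the post at (16.0, 15.7) mm and (14.3, 14.6) mm in the block's frame, where 15, 15 is exact. That disagreement of about 1.7 mm is within the calibration error. Both fits still show it turned by about 1° (1.0° and 1.4°), so I can't confirm it is perfectly flat against the walls.

**Block:** its wall tips moved at most 0.16 px (about 0.4 mm), all during one push that peaked at about 7 N.

**Other objects:** the breadboard, mouse, tray and the two look-alike posts show no change in the top view.

**What went less cleanly:**
- **Foot contact:** twice, once mid-raise at about 45° and once during the slide, the wrist force suggested the foot was barely touching or up to about 1 mm off the bench. I pressed it back down straight away.
- **Lean:** on the first slide the foot stuck and the post leaned about 6°. I straightened it before going on.
- **Side wall:** the fingers brushed the block's side wall once, at about 4 N, without moving it.

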